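# Load the bead tumbler and bolt it shut

### The arm

A 6-joint arm with a two-finger parallel gripper is mounted at the origin on the work surface. World frame = base frame: x ahead of the robot, y to its left, z up, the work surface at z = 0. Lengths are in m, angles in rad, forces in N, time in s.
With the tool pointing down it reaches from about 0.375 to 0.975 m from the base axis. Payload 3.8 kg.
Tool frame: the origin (TCP) lies midway between the tips of the shut fingers; the grasp point (between the pads) lies 19 mm behind it; x points along the fingers, y is the direction in which the jaws open and shut, and the axes are right-handed (so a half turn about x gives the same grasp; the last joint's range is limited). The gripper opens to 88 mm and grips with 3 to 60 N. Pads are 18 mm wide; open, the fingers measure 123 mm over their backs; the gripper's body (75 mm by 187 mm) begins 45 mm behind the grasp point.
Start: joints at [-1.257, 0.264, 1.604, -0, 1.274, -0.037], TCP at [0.232, -0.634, 0.239] pointing down, gripper open.
Joint ranges: [-2.63, 2.63], [-0.94, 2.18], [0.31, 2.57], [-1.31, 4.45], [0, 2.66], [-2.55, 2.55]. Speed limits (rad/s): [2.57, 2.57, 3.14, 3.14, 3.14, 3.14].

### API

Orientations are given as a rotation vector (axis times angle).
In Python, from cell import manip, inverse_kinematics, cams, order gives the robot as it stands. Calls block until the motion is done:
- manip.move_pose(position, orientation): joint-space move of the TCP to a pose.
- manip.move_linear(position, rate=0.15, rot=None): straight line of the TCP; rot=None keeps the orientation; rate is the mean speed in m/s.
- manip.set_joints(angles): joint-space move.
- manip.set_gripper(opening, force=None): finger opening in m; force is the grip in N (None keeps the last); returns when the fingers have stopped.
- manip.dwell(seconds).
- inverse_kinematics(position, orientation): joint angles nearest the present ones, or None.
- manip.state(): the state.
- cams.capture(name): name is "scene" or "top"; returns a dict with "image" (400x640x3 uint8, blue, green, red), "z_map" (400x640 float32, m along the optical axis (not along the pixel's ray), 0 where there is no reading), "intrinsics" (3x3 intrinsics, pixels), "position" and "orientation" of the camera in the world. Camera axes: x right, y down, z forward; pixel columns grow to the right and rows downward; lengths in m; the calibration is good to about 2 mm. A picture is of the moment at which its call begins.
A pose or a line that the arm cannot do raises manip.IKError and nothing moves.
- order.close_job(): hands the job in, once; it reports no verdict.
The state is a dict: "clock": time; "joint_pos": joint angles; "joint_velocities": joint speeds; "tau": joint torques, N m; "tool_pos": TCP position; "tcp_rot": TCP orientation; "contact_force": force on the tool from outside, world axes, zero at the start; "moment": the same for the moment, N m; "gripper_width": finger opening in m.
Only numpy, scipy, OpenCV 4.12 (cv2) and the standard library are available. Lean on these libraries where they do the work, as an engineer would, in place of code of your own. Each camera call takes 0.05 s, during which the arm holds its last target.

### The job

Use the scoop to fetch all the turquoise beads out of the narrow-mouthed canister and tip them into the green tumbler, never touching a bead with the fingers, and stand the scoop back on its leather mat. Once all the beads are in, shut the tumbler's lid, slide the bolt fully across with its handle still up, and then turn the handle right down into the notch. Leave the other things on the bench where they are.

Things in the scene. Friction and masses are not known exactly. Their poses are not given: they have to be found in the camera images.
- jar: Clear canister with steel rim, fixed; origin under its centre, z up. Inside 170 (x) by 84 mm (y), walls 4, rim top 106 mm up. Its floor is level (6 mm up) from x = -12 mm to the +x wall, where the beads lie; behind that a 12 degree ramp rises to 22 mm at the -x wall. Steel shoulders 4 mm thick at rim height leave the mouth open only from x = -73 to +49 mm, full width; beads lie partly under the +x shoulder.
- bead0_center (a point): Turquoise bead, a ball 30 mm across, 38 g, polished and slippery (this is its centre). It starts in the canister. Three to six of the six beads are present; the rest are absent (None).
- bead1_center (a point): Turquoise bead, a ball 30 mm across, 38 g, polished and slippery (this is its centre). It starts in the canister. Three to six of the six beads are present; the rest are absent (None).
- bead2_center (a point): Turquoise bead, a ball 30 mm across, 38 g, polished and slippery (this is its centre). It starts in the canister. Three to six of the six beads are present; the rest are absent (None).
- bead3_center (a point): Turquoise bead, a ball 30 mm across, 38 g, polished and slippery (this is its centre). It starts in the canister. Three to six of the six beads are present; the rest are absent (None).
- bead4_center (a point): Turquoise bead, a ball 30 mm across, 38 g, polished and slippery (this is its centre). It starts in the canister. Three to six of the six beads are present; the rest are absent (None).
- bead5_center (a point): Turquoise bead, a ball 30 mm across, 38 g, polished and slippery (this is its centre). It starts in the canister. Three to six of the six beads are present; the rest are absent (None).
- scoop_grip (a point): Flat-bottomed scoop (about 250 g) standing on its flat bottom, handle upright. This point: centre of the grip, 150 mm above the underside, 25 mm behind the bowl's centre, 52 mm behind the lip. Axes of all scoop points: x to the open front lip, z up along the handle. The handle is a square wooden bar 18 x 18 mm, from 14 to 180 mm above the underside.
- scoop_lip (a point): Middle of the scoop's front lip, at its underside. The bowl is 54 mm long (x), 74 mm wide (y), floor 2 mm thick, with 3 mm side walls 29 mm high (ending 14 mm short of the lip) and a rear wall 34 mm high; its front is open.
- scoop_mid (a point): Centre of the scoop's bowl, 15 mm above its underside.
- mat: Thin tan leather mat, 170 x 170 mm, 1 mm thick, on the bench, on which the scoop stands; origin at its centre.
- tumbler: Green polishing tumbler, an open box fixed to the bench, 160 (x) by 164 mm (y) outside, walls 6 mm, inner floor 16 mm and rim 100 mm above the bench; origin under its centre, z up. Lid hinged along its +x rim. A steel bolt keeper stands outside its +y wall at x = -40, y = 92 mm, up to 138 mm above the bench.
- lid (a joint): Tumbler lid, rad: 0 shut, grows as it opens, to 1.9; starts standing open. 160 mm long (hinge to free edge), 164 mm wide, 8 mm thick; its hinge line runs along the tumbler's y at x = +80 mm, 100 mm above the bench (underside of the shut lid). A stiff hinge (0.45 N m of friction) holds it wherever it is left.
- lid_pad (a point): Black rubber push pad, 40 x 30 mm, on the lid's upper (outer) face, 115 mm from the hinge and 64 mm to the -y side of the lid's middle. z of its axes points out of the upper face, x from the free edge to the hinge.
- bolt_slide (a joint): Barrel bolt on the lid's upper face, its rod along the tumbler's y, 120 mm from the hinge and 22 mm above the lid's underside; drawn back, its handle stands 8 mm to the -y side of the lid's middle. Slide in m: 0 drawn back, 0.050 fully across (towards +y) in the keeper; 2 N of friction. It starts drawn back, within 12 mm.
- bolt_turn (a joint): Turn of the bolt's handle about the rod, rad: 0 standing up from the lid, 1.57 turned down towards the lid's free edge. A guard rail on the lid, 26 mm from the rod towards the free edge, 24 mm high, stops it at about 1.0 except in its 20 mm notch, which the 10 mm stem meets when the bolt is fully across. Friction 0.04 N m; it stays as left.
- bolt_knob (a point): Centre of the red knob on the bolt's handle, 40 mm from the rod's axis. The knob is 18 mm across and reaches from 28 to 52 mm from the rod's axis; the stem below it is 10 mm across.
- hammer: Hammer, 160 mm, lying; a bystander, not to be disturbed. Origin at its underside.
- bench_block: Steel bench block, 70 x 70 x 22 mm; a bystander, not to be disturbed. Origin at its underside.
- stamp_a: Blue steel stamp, 100 mm, lying; a bystander, not to be disturbed. Origin at its underside.
- stamp_b: Dark steel stamp, 85 mm, lying; a bystander, not to be disturbed. Origin at its underside.
- mallet: Rubber mallet, lying, its head 44 mm across; a bystander, not to be disturbed. Origin at its underside.
- tin: Brass cup, 70 mm across, 45 mm high; a bystander, not to be disturbed. Origin at its underside.
- polish: Amber polish jar, 52 mm across, 100 mm high; a bystander, not to be disturbed. Origin at its underside.
Things that resemble listed ones, but are neither listed nor needed, are in the scene too. Of the things shaped like the part that bears scoop_grip, the aluminium one is meant.

How it is judged:
On the way, in this order (a step that is already met when the one before it is completed fails the run):
1. all the beads are in the tumbler (x of bead0_center in the frame of tumbler between -0.078 and 0.078 m and y of bead0_center in the frame of tumbler between -0.08 and 0.08 m and z of each of bead0_center, bead1_center, bead2_center, bead3_center, bead4_center, bead5_center in the frame of tumbler below 0.09 m and x of bead1_center in the frame of tumbler between -0.078 and 0.078 m and y of bead1_center in the frame of tumbler between -0.08 and 0.08 m and x of bead2_center in the frame of tumbler between -0.078 and 0.078 m and y of bead2_center in the frame of tumbler between -0.08 and 0.08 m and x of bead3_center in the frame of tumbler between -0.078 and 0.078 m and y of bead3_center in the frame of tumbler between -0.08 and 0.08 m and x of bead4_center in the frame of tumbler between -0.078 and 0.078 m and y of bead4_center in the frame of tumbler between -0.08 and 0.08 m and x of bead5_center in the frame of tumbler between -0.078 and 0.078 m and y of bead5_center in the frame of tumbler between -0.08 and 0.08 m), for 0.2 s.
2. the lid is shut (value of joint lid below 0.06 rad), for 0.2 s.
3. the bolt is fully across, its handle still up (value of joint lid below 0.06 rad and value of joint bolt_slide above 0.043 m and value of joint bolt_turn below 0.9 rad), for 0.1 s.
4. the handle is turned down in the notch (value of joint lid below 0.06 rad and value of joint bolt_slide above 0.043 m and value of joint bolt_turn above 1.35 rad), for 0.2 s.
At the end, for the whole second after the job is handed in: All beads present lie in the tumbler; lid shut (under 0.06 rad); bolt across (over 43 of 50 mm), handle down (over 1.35 rad of 1.57); scoop standing upright (within 0.1 rad) on the bench, its bowl centre within 70 mm of the mat's centre along each side of the mat (all of step 1 and all of step 4 and x of scoop_mid in the frame of mat between -0.07 and 0.07 m and y of scoop_mid in the frame of mat between -0.07 and 0.07 m and angle between scoop_mid's own z axis and vertical below 0.1 rad and height (world z) of scoop_mid below 0.03 m); the robot touches nothing.
It fails at once if a finger touches a bead (contact force between the fingers and bead0 above 0.3 N or contact force between the fingers and bead1 above 0.3 N or contact force between the fingers and bead2 above 0.3 N or contact force between the fingers and bead3 above 0.3 N or contact force between the fingers and bead4 above 0.3 N or contact force between the fingers and bead5 above 0.3 N).
It fails at once if a bystander is moved by more than 40 mm (distance of any of hammer, bench_block, stamp_a, stamp_b, mallet, tin, polish from where it was at the start of the episode above 0.04 m).
Of bead0, bead1, bead2, bead3, bead4, bead5 only 3 to 6 are there at a start; the rules pass over those that are not, and their reading is None.
At some moment in a run one of scoop may be knocked a few centimetres aside while the robot is not near it.
It also fails if it takes over 210 s, if anything falls off the work surface, if the arm or the gripper's body presses on something with over 40 N, if the wrist force passes 120 N, or if a joint passes its speed limit or range.

## Working session

There is one attempt and no reset: what is moved stays moved. The work goes in short steps, each a Python script; the robot and the scene stay as the last script left them, time stands still between calls to the robot, and variables do not carry over. Pictures are saved under pics/ and viewed, and the job is handed in when it is done.

```bash
ls; mkdir -p pics; python3 - <<'E'
from cell import manip, cams
import cv2
s=manip.state(); print(s['clock'],s['tool_pos'],s['tcp_rot'],s['gripper_width'])
for n in('scene','top'):
    c=cams.capture(n); cv2.imwrite(f'pics/{n}0.png',c['image']); print(n,c['intrinsics'].tolist(),c['position'],c['orientation'])
E
```

```text
pics
0.0 [ 0.23171164 -0.63323387  0.23737454] [ 2.03122605  0.3622676  -2.03185668] 0.08774883662198163
scene [[399.8096985817019, 0.0, 325.5560034875749], [0.0, 399.8096985817019, 195.19839882922471], [0.0, 0.0, 1.0]] [ 1.27704022 -0.28104542  1.20377868] [-2.15232031 -1.45503879  0.47599319]
top [[386.4930583563671, 0.0, 321.99362892296074], [0.0, 386.4930583563671, 196.96195669039008], [0.0, 0.0, 1.0]] [ 0.4370089  -0.0070419   1.11739125] [-2.18380909  2.12911278 -0.09941272]
```

View pics/scene0.png

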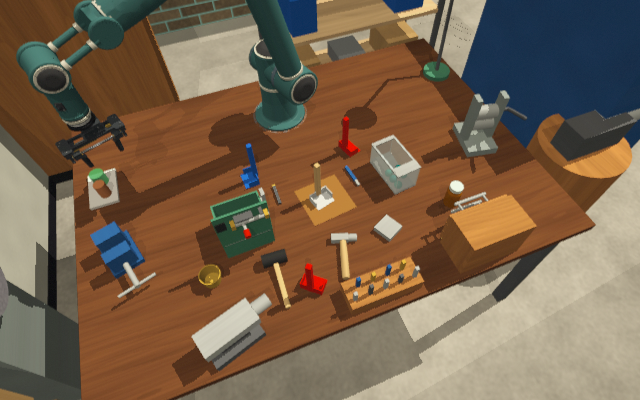

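View pics/top0.png

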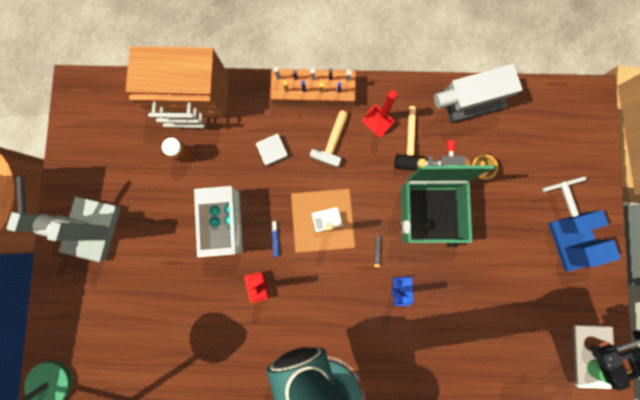

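```bash
cat > h.py <<'E'
import numpy as np, cv2
from scipy.spatial.transform import Rotation as R
from cell import manip, cams, inverse_kinematics
def cloud(c):
    K=c['intrinsics'];z=c['z_map'];v,u=np.indices(z.shape)
    P=np.stack([(u-K[0,2])/K[0,0]*z,(v-K[1,2])/K[1,1]*z,z],-1)
    return P@R.from_rotvec(c['orientation']).as_matrix().T+c['position']
def proj(c,p):
    q=(np.atleast_2d(p)-c['position'])@R.from_rotvec(c['orientation']).as_matrix()
    K=c['intrinsics'];return np.stack([K[0,0]*q[:,0]/q[:,2]+K[0,2],K[1,1]*q[:,1]/q[:,2]+K[1,2]],1)
def crop(c,u0,v0,u1,v1,name,f=None):
    im=c['image'][v0:v1,u0:u1]
    f=f or min(800/im.shape[1],600/im.shape[0])
    cv2.imwrite(name,cv2.resize(im,None,fx=f,fy=f,interpolation=cv2.INTER_CUBIC))
E
python3 - <<'E'
from h import *
c=cams.capture('top'); P=cloud(c); np.savez('top0.npz',P=P,im=c['image'])
crop(c,180,170,300,270,'pics/t_jar.png',5); crop(c,370,130,510,310,'pics/t_tum.png',3.3);crop(c,280,180,360,260,'pics/t_sc.png',5)
s=cams.capture('scene'); np.savez('sc0.npz',P=cloud(s),im=s['image'])
crop(s,200,120,440,290,'pics/s_c.png')
import pickle; pickle.dump((c,s),open('c0.pkl','wb'))
def pr(c,u,v): print(u,v,np.round(cloud(c)[v,u],3))
for u,v in [(197,190),(236,188),(203,254),(240,252),(214,211),(214,222),(228,210),(229,220),(325,219),(328,226),(293,194),(350,190),(354,247),(297,250)]: pr(c,u,v)
E
```

```text
197 190 [0.559 0.344 0.107]
236 188 [0.58  0.267 0.   ]
203 254 [0.391 0.319 0.102]
240 252 [0.395 0.245 0.001]
214 211 [0.509 0.319 0.03 ]
214 222 [0.478 0.315 0.034]
228 210 [0.513 0.278 0.033]
229 220 [0.484 0.272 0.039]
325 219 [0.496 0.004 0.   ]
328 226 [ 0.47  -0.006  0.181]
293 194 [ 0.567  0.099 -0.003]
350 190 [ 0.582 -0.067  0.001]
354 247 [ 0.418 -0.081 -0.003]
297 250 [ 0.405  0.082 -0.001]
```

View pics/t_jar.png

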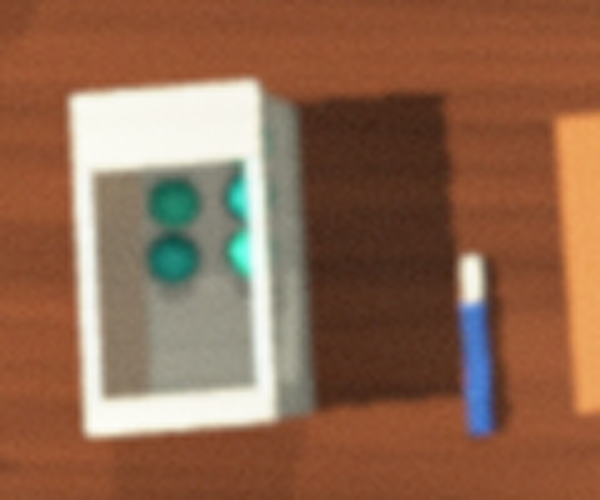

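View pics/t_tum.png

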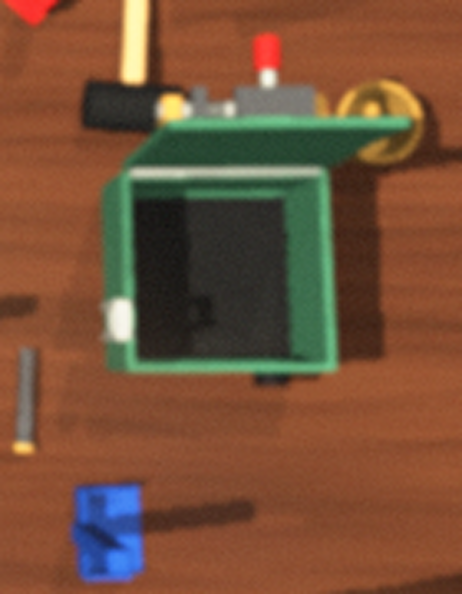

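View pics/t_sc.png

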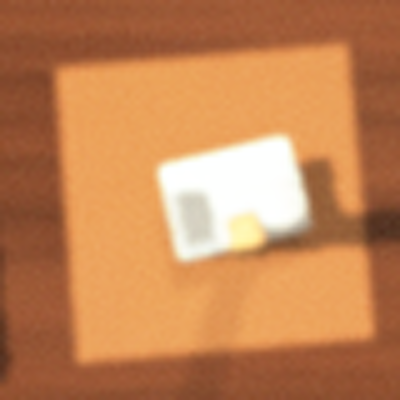

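View pics/s_c.png

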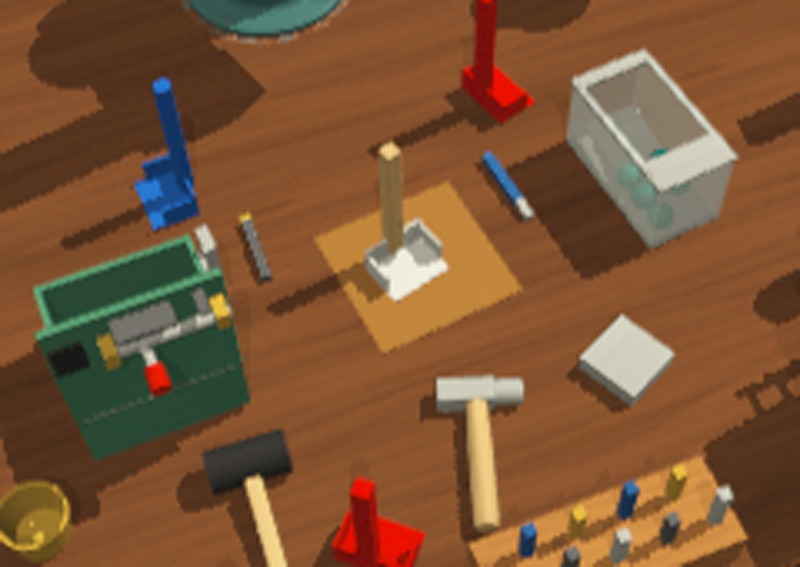

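```bash
cat >> h.py <<'E'
def pix2z(c,u,v,z):
    K=c['intrinsics'];d=R.from_rotvec(c['orientation']).as_matrix()@np.array([(u-K[0,2])/K[0,0],(v-K[1,2])/K[1,1],1])
    return c['position']+d*(z-c['position'][2])/d[2]
E
python3 - <<'E'
from h import *; import pickle
c,s=pickle.load(open('c0.pkl','rb'))
P=cloud(c)
def rect(m):
    r=cv2.minAreaRect(P[m][:,:2].astype(np.float32)); print(m.sum(),np.round(r[0],4),np.round(r[1],4),r[2])
v,u=np.indices(P.shape[:2])
def box(a,b,c_,d):return (u>=a)&(u<c_)&(v>=b)&(v<d)
m=box(185,180,245,262)&(abs(P[...,2]-.106)<.006);rect(m)
for q in [(194,189),(232,186.2),(197,257.5),(235.5,254)]: print(np.round(pix2z(c,*q,.106),4))
print('mouth')
for q in [(198.5,204.5),(229.5,202.5),(200.5,249.5),(231.5,247)]: print(np.round(pix2z(c,*q,.106),4))
print('tum')
for q in [(409,182),(469,181),(409.5,242),(472.5,242.5)]: print(np.round(pix2z(c,370+(q[0]-370),q[1],.1),4))
m=box(395,175,485,245)&(abs(P[...,2]-.1)<.005);rect(m)
# mat
hsv=cv2.cvtColor(c['image'],cv2.COLOR_BGR2HSV)
print(hsv[200,300],hsv[240,300],hsv[270,300])
m=box(280,180,365,260)&(hsv[...,2]>180)&(hsv[...,1]>100)&(abs(P[...,2])<.015);rect(m)
# scoop
for nm,Q,cc in(('top',P,c),('scene',cloud(s),s)):
    w=(abs(Q[...,0]-.49)<.1)&(abs(Q[...,1])<.09)
    for lo,hi in((.172,.19),(.06,.17),(.012,.045)):
        mm=w&(Q[...,2]>lo)&(Q[...,2]<hi); q=Q[mm]; print(nm,lo,len(q),np.round(np.median(q,0),4) if len(q) else '',np.round(q.min(0),3) if len(q) else '',np.round(q.max(0),3) if len(q) else '')
E
```

```text
1081 [0.4794 0.296 ] [0.1779 0.1002] 6.3093109130859375
[0.5611 0.3524 0.106 ]
[0.5711 0.2516 0.106 ]
[0.3818 0.3333 0.106 ]
[0.3935 0.2332 0.106 ]
mouth
[0.5202 0.3379 0.106 ]
[0.5275 0.256  0.106 ]
[0.4027 0.3254 0.106 ]
[0.4113 0.2446 0.106 ]
tum
[ 0.5944 -0.2171  0.1   ]
[ 0.6008 -0.3752  0.1   ]
[ 0.4364 -0.2187  0.1   ]
[ 0.4394 -0.3818  0.1   ]
566 [ 0.5196 -0.2856] [0.1578 0.1812] 1.5689165592193604
[ 14 156 235] [ 14 149 238] [ 10 168 149]
2872 [0.4931 0.0119] [0.1746 0.1745] 6.233670234680176
top 0.172 57 [ 0.4721 -0.0055  0.1791] [ 0.462 -0.015  0.174] [0.482 0.004 0.184]
top 0.06 6 [ 0.4635 -0.0069  0.0977] [ 0.462 -0.014  0.079] [ 0.465 -0.     0.157]
top 0.012 61 [ 0.4796 -0.0084  0.0289] [ 0.463 -0.039  0.012] [0.518 0.04  0.039]
scene 0.172 28 [ 0.475  -0.0073  0.1774] [ 0.463 -0.017  0.172] [0.484 0.002 0.181]
scene 0.06 127 [ 0.4801 -0.0106  0.1165] [ 0.465 -0.018  0.061] [0.485 0.003 0.17 ]
scene 0.012 118 [ 0.4798 -0.0116  0.0253] [ 0.463 -0.043  0.012] [0.519 0.036 0.045]
```

```bash
cat >> h.py <<'E'
JAR=np.array([.4775,.2925]);JY=.105
TUM=np.array([.518,-.298]);TY=.02
def jar(x,y,z=0):
    c_,s_=np.cos(JY),np.sin(JY); return np.array([JAR[0]+c_*x-s_*y,JAR[1]+s_*x+c_*y,z])
def injar(p):
    d=np.atleast_2d(p)[:,:2]-JAR;c_,s_=np.cos(JY),np.sin(JY);return np.stack([c_*d[:,0]+s_*d[:,1],-s_*d[:,0]+c_*d[:,1],np.atleast_2d(p)[:,2]],1)
E
python3 - <<'E'
from h import *; import pickle
c,s=pickle.load(open('c0.pkl','rb'))
for n,k in(('top',c),('scene',s)):
    hsv=cv2.cvtColor(k['image'],cv2.COLOR_BGR2HSV);P=cloud(k)
    m=((hsv[...,0]>75)&(hsv[...,0]<98)&(hsv[...,1]>70)).astype(np.uint8)
    q=P[...,:2]; m&=((abs(P[...,0]-.48)<.15)&(abs(P[...,1]-.29)<.1)).astype(np.uint8)
    nn,lab,st,ce=cv2.connectedComponentsWithStats(m)
    for i in range(1,nn):
        if st[i,4]>8: print(n,st[i],np.round(ce[i],1),np.round(injar(np.median(P[lab==i],0)),3), np.round(injar(pix2z(k,*ce[i],.021)),3))
crop(s,350,120,440,210,'pics/s_jar.png',6.6)
# lid/tumbler
P=cloud(s); C=cloud(c)
im=s['image']
for u,v in [(258,207)]: pass
crop(s,200,180,285,265,'pics/s_tum.png',7)
E
```

```text
top [225 205   5  21  77] [227.4 215. ] [[ 0.017 -0.015  0.032]] [[ 0.021 -0.012  0.021]]
top [210 206  10  21 159] [214.3 216. ] [[0.02  0.023 0.031]] [[0.021 0.025 0.021]]
```

View pics/s_jar.png

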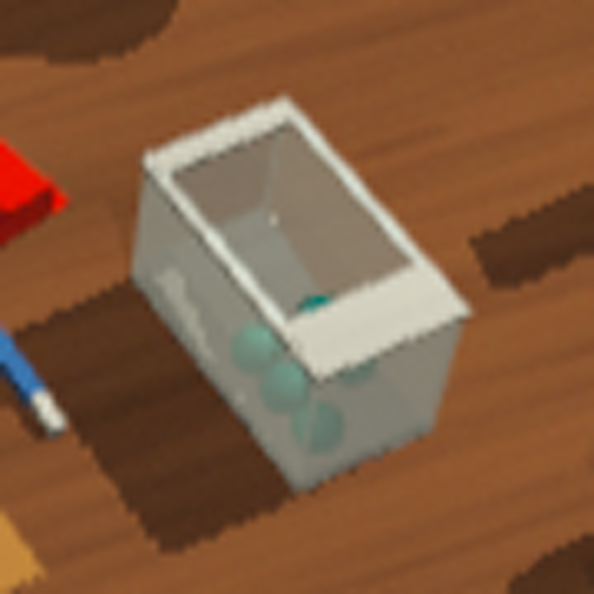

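View pics/s_tum.png

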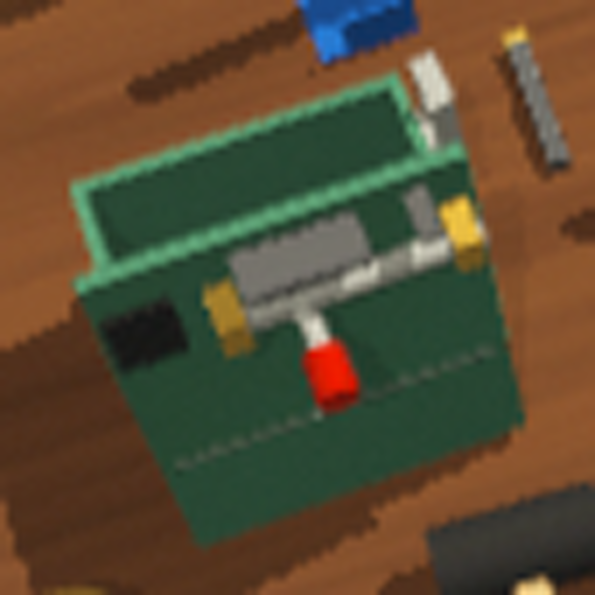

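```bash
python3 - <<'E'
from h import *; import pickle
c,s=pickle.load(open('c0.pkl','rb'))
for q in [(256,345),(287,385),(318,427),(318,305),(357,362)]:
    print(q,np.round(injar(pix2z(s,350+q[0]/6.6,120+q[1]/6.6,.021)),3))
for q in[(173,203),(173,258),(243,200),(245,252)]:
    print(q,np.round(injar(pix2z(c,180+q[0]/5,170+q[1]/5,.021)),3))
# project hypothetical beads
for x in(.01,.04,.07):
  for y in(-.027,.027): print(x,y,np.round((proj(s,jar(x,y,.021))[0]-[350,120])*6.6),np.round((proj(c,jar(x,y,.021))[0]-[180,170])*5))
# lid
P=cloud(s); g=s['image'].astype(int)
def sc(u,v): return P[int(round(180+v/7)),int(round(200+u/7))]
for n,q in dict(pad=(147,335),knob=(332,380),stem=(315,328),edge1=(210,540),edge2=(520,425),top1=(80,290),top2=(465,160),lidA=(350,440),lidB=(260,400),keeper=(432,85),lidC=(450,300),lidD=(150,400)).items(): print(n,np.round(sc(*q),3))
E
```

```text
(256, 345) [[ 0.007 -0.018  0.021]]
(287, 385) [[ 0.039 -0.019  0.021]]
(318, 427) [[ 0.072 -0.02   0.021]]
(318, 305) [[-0.001  0.029  0.021]]
(357, 362) [[0.044 0.025 0.021]]
(173, 203) [[0.036 0.023 0.021]]
(173, 258) [[0.005 0.025 0.021]]
(243, 200) [[ 0.035 -0.017  0.021]]
(245, 252) [[ 0.005 -0.016  0.021]]
0.01 -0.027 [246. 354.] [263. 241.]
0.01 0.027 [325. 320.] [169. 249.]
0.04 -0.027 [275. 391.] [260. 189.]
0.04 0.027 [355. 356.] [166. 197.]
0.07 -0.027 [305. 429.] [258. 137.]
0.07 0.027 [385. 393.] [164. 145.]
pad [ 0.616 -0.354  0.214]
knob [ 0.674 -0.29   0.231]
stem [ 0.645 -0.289  0.222]
edge1 [ 0.603 -0.367  0.013]
edge2 [ 0.593 -0.213  0.   ]
top1 [ 0.613 -0.372  0.258]
top2 [ 0.609 -0.212  0.253]
lidA [ 0.6   -0.291  0.053]
lidB [ 0.609 -0.322  0.127]
keeper [ 0.48  -0.203  0.137]
lidC [ 0.609 -0.232  0.154]
lidD [ 0.612 -0.365  0.161]
```

```bash
cat >> h.py <<'E'
def scoopR(yaw,pitch): # pitch>0: lip down
    return R.from_euler('ZY',[yaw,pitch]).as_matrix()
FLIP=False;GH=.148;GX=-.052
def pose(lip,yaw,pitch,flip=None):
    S=scoopR(yaw,pitch);x,y,z=S.T
    T=np.stack([-z,y,x],1) if not (FLIP if flip is None else flip) else np.stack([-z,-y,-x],1)
    p=np.asarray(lip)+S@np.array([GX,0,GH-.019])
    return p,R.from_matrix(T).as_rotvec()
def st(): 
    s=manip.state();return 't=%.1f p=%s F=%s w=%.4f'%(s['clock'],np.round(s['tool_pos'],3),np.round(s['contact_force'],1),s['gripper_width'])
E
python3 - <<'E'
from h import *; import pickle
c,s=pickle.load(open('c0.pkl','rb'))
for k in(c,s):
    P=cloud(k);hsv=cv2.cvtColor(k['image'],cv2.COLOR_BGR2HSV)
    m=(abs(P[...,0]-.493)<.08)&(abs(P[...,1]-.01)<.08)&(hsv[...,1]<70)&(hsv[...,2]>90)&(P[...,2]<.05)
    r=cv2.minAreaRect(P[m][:,:2].astype(np.float32));print(m.sum(),r, P[m].mean(0))
    box=cv2.boxPoints(r);print(box)
for lipyaw in (.25,):
  pass
def ik(p,o): 
    q=inverse_kinematics(p,o); return None if q is None else np.round(q,2)
for f in(0,1):
    print('grasp',ik(*pose([.522,.008,0],.25,0,f)))
    for l,p in(((-.02),.2),(.08,0),(.06,-.5)): print('jar',ik(*pose(jar(l,0,.01),JY,p,f)),ik(*pose(jar(0,0,.22),JY,-.5,f)))
    for yw,y in((np.pi/2,-.33),(-np.pi/2,-.27)):
      for z,p in ((.2,-.5),(.13,.7),(.13,1.0)): print('pour',yw,p,ik(*pose([.49,y,z],yw,p,f)))
E
```

```text
476 ((0.4963899552822113, -0.00023132190108299255), (0.056880876421928406, 0.07978255301713943), 15.851418495178223) [0.49784899 0.00055847 0.00475247]
[[ 0.45813495  0.03037469]
 [ 0.47992706 -0.04637399]
 [ 0.53464496 -0.03083734]
 [ 0.51285285  0.04591135]]
330 ((0.48964112997055054, 0.003392636775970459), (0.06930206716060638, 0.09110714495182037), 24.448528289794922) [0.49213695 0.00069658 0.00752798]
[[ 0.4392436   0.03052036]
 [ 0.47695062 -0.05241752]
 [ 0.54003865 -0.02373509]
 [ 0.5023316   0.05920279]]
grasp [-0.06 -0.02  2.14  0.    1.03 -1.88]
jar [ 0.49  0.17  1.91  0.08  1.25 -1.22] [ 0.83 -0.45  2.2  -0.38  1.03 -0.71]
jar [ 0.49  0.18  1.9  -0.    1.06 -1.19] [ 0.83 -0.45  2.2  -0.38  1.03 -0.71]
jar [ 0.72 -0.11  2.37 -0.58  0.53 -0.5 ] [ 0.83 -0.45  2.2  -0.38  1.03 -0.71]
pour 1.5707963267948966 -0.5 [-0.92  0.45  1.34  0.3   1.75  2.22]
pour 1.5707963267948966 0.7 None
pour 1.5707963267948966 1.0 None
pour -1.5707963267948966 -0.5 [-0.05 -0.1   1.98 -0.52  1.28  0.11]
pour -1.5707963267948966 0.7 [-0.86  0.39  1.54  0.44  1.76 -0.9 ]
pour -1.5707963267948966 1.0 [-0.95  0.61  1.41  0.56  1.96 -0.96]
grasp [-0.06 -0.02  2.14 -0.    1.03  1.26]
jar [0.49 0.17 1.91 0.08 1.25 1.92] [ 0.83 -0.45  2.2  -0.38  1.03  2.43]
jar [ 0.49  0.18  1.9  -0.    1.06  1.95] [ 0.83 -0.45  2.2  -0.38  1.03  2.43]
jar None [ 0.83 -0.45  2.2  -0.38  1.03  2.43]
pour 1.5707963267948966 -0.5 [-0.92  0.45  1.34  0.3   1.75 -0.93]
pour 1.5707963267948966 0.7 [-0.19 -0.04  2.04 -0.78  1.12  0.16]
pour 1.5707963267948966 1.0 [ 0.02  0.07  2.13 -1.08  1.26  0.56]
pour -1.5707963267948966 -0.5 None
pour -1.5707963267948966 0.7 [-0.86  0.39  1.54  0.44  1.76  2.24]
pour -1.5707963267948966 1.0 [-0.95  0.61  1.41  0.56  1.96  2.18]
```

```bash
python3 - <<'E'
from h import *
s=manip.state();p=s['tool_pos'].copy();p[2]=.40;manip.move_linear(p,rate=.3)
yaw=.26
lip=np.array([.473,-.006,0.001])+scoopR(yaw,0)@[.052,0,0]
g,o=pose(lip,yaw,0); a=g.copy();a[2]=.40; manip.move_pose(a,o)
b=g.copy();b[2]=.24;manip.move_linear(b,rate=.25)
c=cams.capture('top');crop(c,270,170,370,260,'pics/t1.png',6)
c2=cams.capture('scene');crop(c2,260,100,400,230,'pics/s1.png',5)
print(st())
E
```

```text
t=4.2 p=[ 0.475 -0.006  0.242] F=[0.5 0.6 0.2] w=0.0881
```

View pics/s1.png

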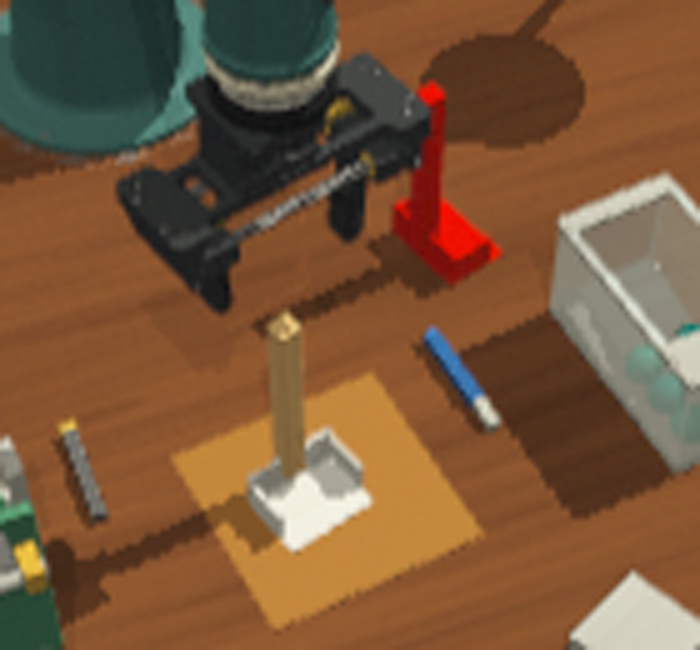

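```bash
python3 - <<'E'
from h import *
yaw=.26
s=cams.capture('scene');print(np.round(proj(s,manip.state()['tool_pos']),1))
lip=np.array([.473,-.006,0.001])+scoopR(yaw,0)@[.052,0,0]
g,o=pose(lip,yaw,0); manip.move_linear(g,rate=.12,rot=o);print(st())
manip.set_gripper(0.0,force=55);print(st())
manip.move_linear(g+[0,0,.10],rate=.15);manip.dwell(.3);print(st())
c=cams.capture('scene');crop(c,260,100,400,230,'pics/s2.png',5)
E
```

```text
[[316.2 152.4]]
t=5.3 p=[ 0.474 -0.006  0.131] F=[-0.2  0.1  0.9] w=0.0881
t=6.4 p=[ 0.473 -0.006  0.13 ] F=[-0.2 -0.8 -1.3] w=0.0176
t=7.5 p=[ 0.472 -0.006  0.229] F=[-0.1 -0.1 -1.1] w=0.0173
```

View pics/s2.png

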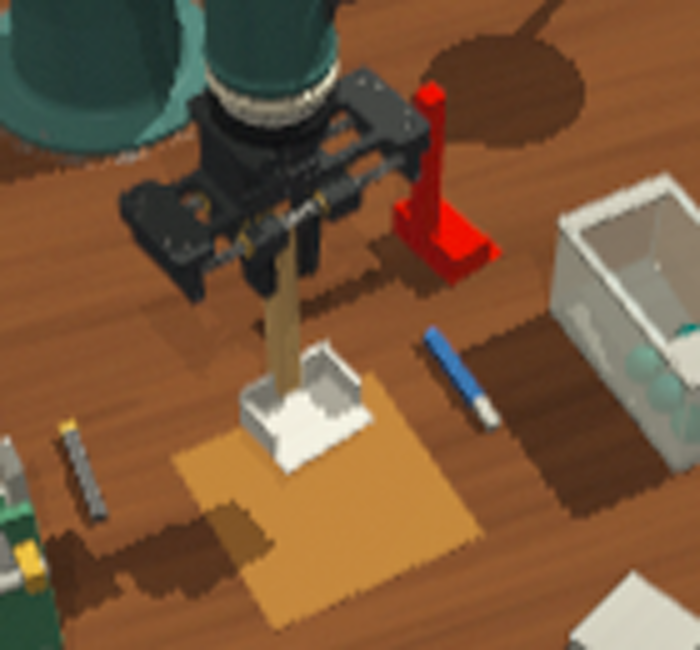

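```bash
cat >> h.py <<'E'
def scoopframe():
    s=manip.state();T=R.from_rotvec(s['tcp_rot']).as_matrix()
    S=np.stack([T[:,2],T[:,1],-T[:,0]],1);lip=s['tool_pos']-S@[GX,0,GH-.019];return lip,S
E
python3 - <<'E'
from h import *
lip,S=scoopframe();print(lip,np.degrees(R.from_matrix(S).as_euler('ZYX')))
for n in('scene','top'):
    c=cams.capture(n)
    pts=[lip+S@[0,y,0.001] for y in(-.037,.037)]+[lip+S@[-.054,y,z] for y in(-.037,.037) for z in (0,.034)]+[lip+S@[-.014,y,.029] for y in(-.037,.037)]
    im=c['image'].copy();q=proj(c,pts);u0,v0=np.int32(q.mean(0))-30
    c2=dict(image=im[v0:v0+60,u0:u0+60]);b=cv2.resize(c2['image'],None,fx=8,fy=8,interpolation=cv2.INTER_CUBIC)
    for a in q: cv2.circle(b,tuple(np.int32((a-[u0,v0]+.5)*8)),4,(0,0,255),1)
    cv2.imwrite(f'pics/ov_{n}.png',b)
a=cv2.imread('pics/ov_scene.png');b=cv2.imread('pics/ov_top.png');cv2.imwrite('pics/ov.png',cv2.resize(np.hstack([a,b]),(800,400)))
E
```

```text
[0.52268549 0.00741551 0.10017908] [14.89795206  0.07700303  0.02670875]
```

View pics/ov.png

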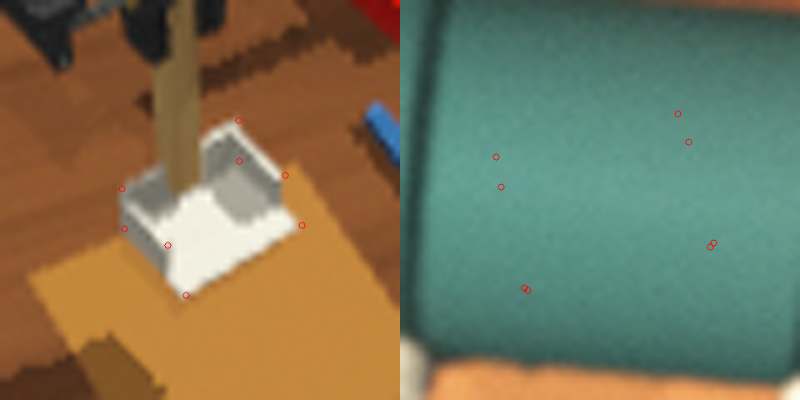

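```bash
cat >> h.py <<'E'
def go(lip,yaw,pitch,rate=.1):
    p,o=pose(lip,yaw,pitch);manip.move_linear(p,rate=rate,rot=o)
def jgo(x,z,pitch,rate=.1,y=0): go(jar(x,y,z),JY,pitch,rate)
E
python3 - <<'E'
from h import *
lip,S=scoopframe();go(lip+[0,0,.1],.26,0,.2)
p,o=pose(jar(-.008,0,.21),JY,.2);manip.move_pose(p,o);manip.dwell(.3);print(st())
jgo(-.008,.12,.2,.15);print(st());jgo(-.008,.055,.2,.1);print(st())
c=cams.capture('scene');crop(c,340,80,440,200,'pics/s3.png',5)
E
```

```text
t=9.7 p=[0.445 0.288 0.347] F=[ 0.6  0.3 -2.9] w=0.0176
t=10.5 p=[0.445 0.289 0.258] F=[ 0.2 -0.2 -2.2] w=0.0176
t=11.3 p=[0.445 0.289 0.192] F=[ 0.6  0.8 -2.1] w=0.0173
```

View pics/s3.png

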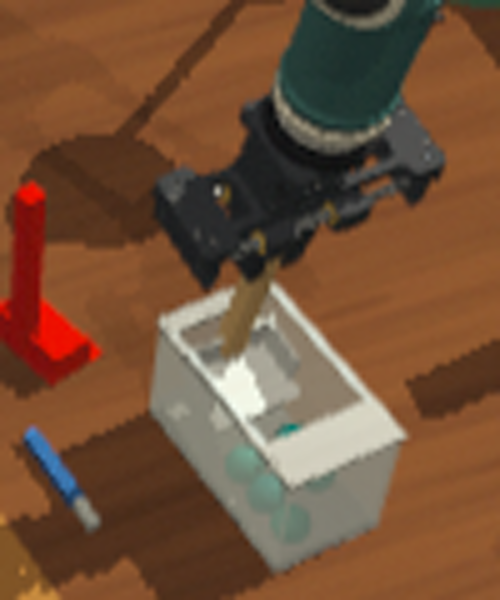

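```bash
python3 - <<'E'
from h import *
jgo(-.020,.020,.21,.08,y=.002);print(st())
for z in (.016,.013,.0105,.0085):
    jgo(-.022,z,.21,.03,y=.002);manip.dwell(.1);print(z,st())
    if manip.state()['contact_force'][2]>2: break
c=cams.capture('scene');crop(c,340,80,440,200,'pics/s4.png',5)
c=cams.capture('top');crop(c,180,170,260,270,'pics/t4.png',6)
E
```

```text
t=11.9 p=[0.433 0.29  0.157] F=[-0.1  0.7 -1.7] w=0.0173
0.016 t=12.3 p=[0.432 0.29  0.153] F=[ 0.1  0.5 -1.8] w=0.0174
0.013 t=12.7 p=[0.432 0.29  0.15 ] F=[ 0.2  1.3 -2.4] w=0.0179
0.0105 t=13.0 p=[0.432 0.29  0.147] F=[-0.2 -0.5 -2.4] w=0.0175
0.0085 t=13.4 p=[0.432 0.29  0.146] F=[0.4 0.1 2.8] w=0.0175
```

View pics/s4.png

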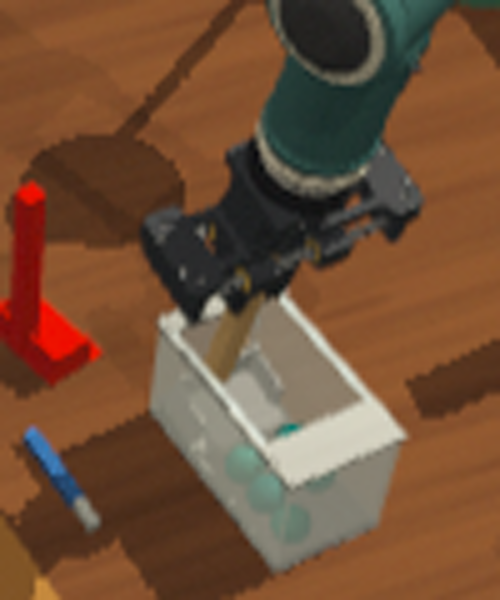

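View pics/t4.png

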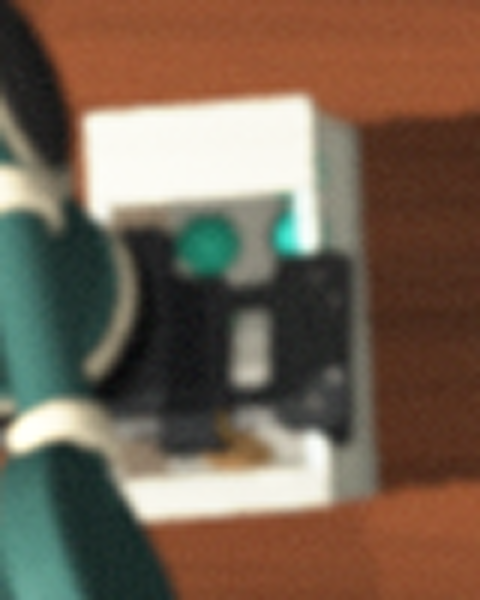

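```bash
cat >> h.py <<'E'
def pit(x): return .015+np.clip((.042-x)*.2126/.054,0,.21)
def zf(x): return .0068+max(0,-.012-x)*.2126
def advance(x0,x1,dx=.006,y=.002,fmax=9,rate=.04,dz=0):
    for x in np.arange(x0,x1+1e-6,dx):
        jgo(x,zf(x)+dz,pit(x),rate,y=y)
        F=manip.state()['contact_force'];print(round(x,3),np.round(F,1))
        if np.hypot(F[0],F[1])>fmax: break
    return x
E
python3 - <<'E'
from h import *
advance(-.022,.032,fmax=10);print(st())
c=cams.capture('scene');crop(c,340,80,440,200,'pics/s5.png',5)
c=cams.capture('top');crop(c,180,170,260,270,'pics/t5.png',6)
E
```

```text
-0.022 [0.8 1.6 3.3]
-0.016 [ 0.4 -0.1  2. ]
-0.01 [1.  0.4 1.3]
-0.004 [ 0.8 -0.   0. ]
0.002 [ 0.  -0.8 -0.4]
0.008 [-0.2 -0.9 -2.1]
0.014 [ 0.4 -0.4 -1.2]
0.02 [ 0.6  0.6 -2.3]
0.026 [-0.5 -0.1 -2.1]
0.032 [-0.4  0.3 -2.2]
t=16.1 p=[0.464 0.293 0.138] F=[-0.4  0.3 -2.2] w=0.0176
```

View pics/s5.png

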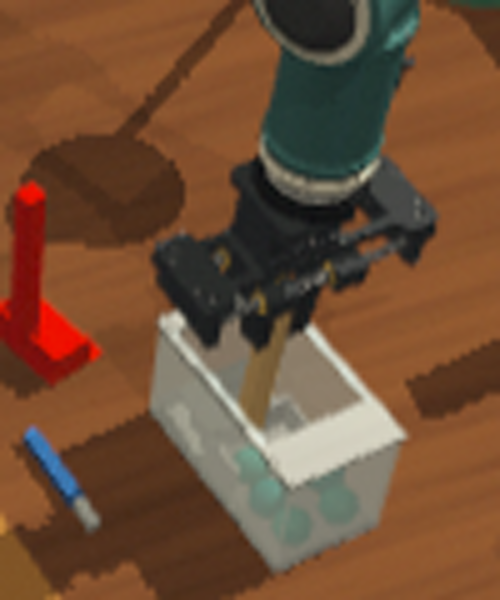

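View pics/t5.png

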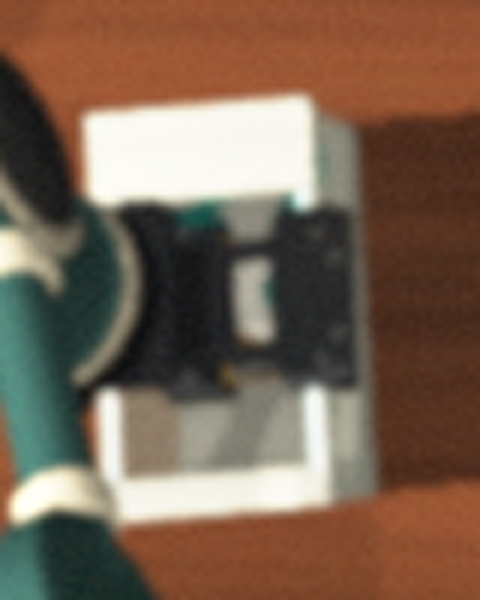

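```bash
python3 - <<'E'
from h import *
x=advance(.036,.080,dx=.004,fmax=6);print(x,st())
c=cams.capture('scene');crop(c,340,80,440,200,'pics/s6.png',5)
E
```

```text
0.036 [-0.6 -0.5 -2.4]
0.04 [ 0.9  0.1 -2.5]
0.044 [-0.  -0.1 -2.2]
0.048 [-4.2  0.4  2.5]
0.052 [-9.1 -1.3  9.4]
0.051999999999999984 t=17.4 p=[0.477 0.295 0.137] F=[-9.1 -1.3  9.4] w=0.0176
```

View pics/s6.png

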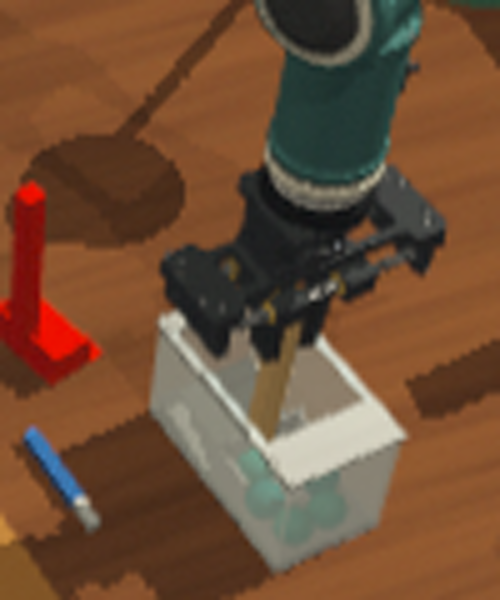

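```bash
cat >> h.py <<'E'
def rgo(xr,zr,th,rate=.05,y=.002): # rear-bottom point, back tilt th
    jgo(xr+.054*np.cos(th),zr+.054*np.sin(th),-th,rate,y)
E
python3 - <<'E'
from h import *
for th in(.08,.16,.25,.35):
    rgo(-.005,.0085,th);print(st())
rgo(-.005,.033,.35);print(st())
c=cams.capture('scene');crop(c,340,80,440,200,'pics/s7.png',5)
E
```

```text
t=17.9 p=[0.464 0.293 0.137] F=[ 0.8  0.7 -2.2] w=0.0173
t=18.3 p=[0.454 0.292 0.136] F=[-0.2  0.2 -3. ] w=0.0177
t=18.7 p=[0.443 0.291 0.134] F=[-0.5  0.8 -3.1] w=0.0175
t=19.1 p=[0.431 0.29  0.131] F=[ 0.3  0.1 -3.4] w=0.0174
t=19.7 p=[0.43  0.29  0.155] F=[ 0.   0.8 -3.3] w=0.0177
```

View pics/s7.png

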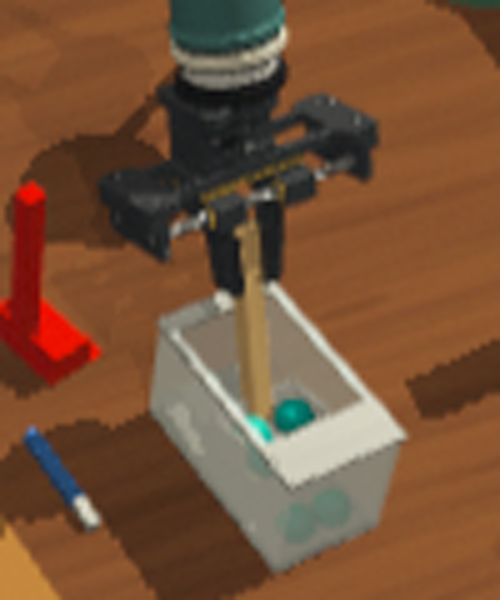

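```bash
python3 - <<'E'
from h import *
rgo(-.005,.04,.5);print(st())
rgo(-.018,.045,.5);print(st())
rgo(-.018,.14,.5,.1);print(st())
c=cams.capture('scene');crop(c,340,60,440,200,'pics/s8.png',4.2)
c=cams.capture('top');crop(c,180,170,260,270,'pics/t8.png',5.8)
E
```

```text
t=20.3 p=[0.412 0.288 0.154] F=[ 0.3 -0.  -3.4] w=0.0177
t=20.7 p=[0.4   0.287 0.16 ] F=[ 0.4 -0.4 -3.1] w=0.0178
t=21.8 p=[0.399 0.286 0.253] F=[-0.1  0.1 -3.2] w=0.0175
```

View pics/s8.png

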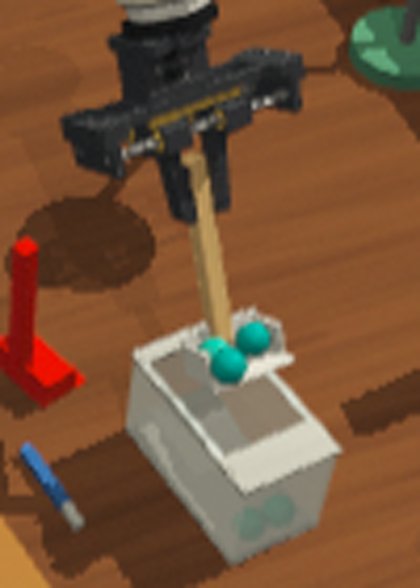

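View pics/t8.png

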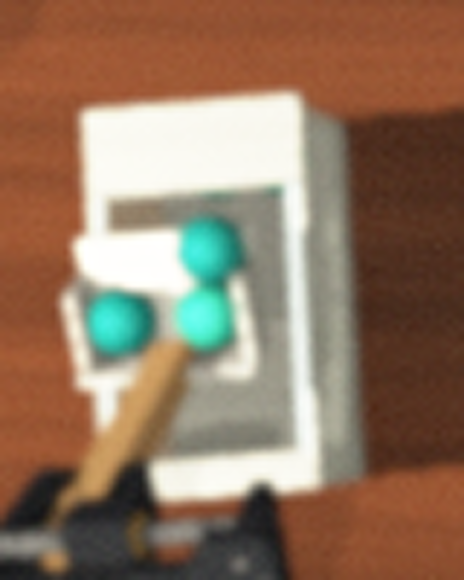

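```bash
python3 - <<'E'
import re
s=open('h.py').read()
s=s.replace("def scoopR(yaw,pitch): # pitch>0: lip down\n    return R.from_euler('ZY',[yaw,pitch]).as_matrix()","ROLL=0.\ndef scoopR(yaw,pitch): # pitch>0: lip down\n    return R.from_euler('ZYX',[yaw,pitch,ROLL]).as_matrix()")
open('h.py','w').write(s)
E
python3 - <<'E'
import h; from h import *
for r in(-.08,-.16,-.2,-.1,0):
    h.ROLL=r; rgo(-.018,.155,.58,.06);print(st())
manip.dwell(.3)
c=cams.capture('scene');crop(c,340,60,440,200,'pics/s9.png',4.2)
c=cams.capture('top');crop(c,180,170,260,270,'pics/t9.png',5.8)
E
```

```text
t=22.3 p=[0.389 0.296 0.263] F=[ 0.3 -0.1 -2.9] w=0.0177
t=22.6 p=[0.39  0.306 0.262] F=[-0.4 -0.8 -3.1] w=0.0177
t=22.9 p=[0.39  0.311 0.262] F=[ 0.1 -0.4 -3.1] w=0.0178
t=23.3 p=[0.39  0.297 0.264] F=[ 0.2 -0.2 -2.4] w=0.0178
t=23.6 p=[0.391 0.285 0.264] F=[ 0.5 -0.7 -2.1] w=0.0176
```

View pics/t9.png

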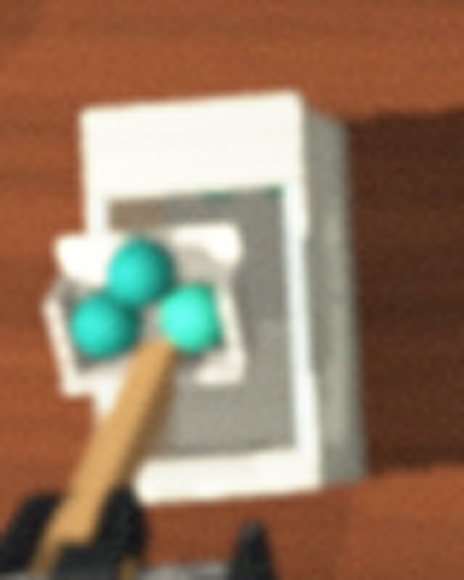

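```bash
python3 - <<'E'
from h import *
lip,S=scoopframe();print(lip)
T=-np.pi/2
for l,y,p in (([.50,.30,.26],JY,-.55),([.50,.20,.28],-.3,-.55),([.52,.05,.28],-.7,-.55),([.51,-.1,.28],-1.2,-.55),([.5,-.2,.28],T,-.55),([.49,-.25,.2],T,-.5),([.49,-.26,.15],T,-.3),([.49,-.28,.13],T,.2),([.49,-.285,.13],T,.8),([.49,-.285,.13],T,1.)):
    q=inverse_kinematics(*pose(l,y,p));print(l,None if q is None else np.round(q,2),np.round(pose(l,y,p)[0],3))
E
```

```text
[0.5041656  0.29782228 0.18433407]
[0.5, 0.3, 0.26] [ 0.83 -0.44  2.15 -0.42  1.04 -0.7 ] [0.389 0.288 0.343]
[0.5, 0.2, 0.28] [ 0.84 -0.4   2.09 -0.52  1.24 -0.31] [0.393 0.233 0.363]
[0.52, 0.05, 0.28] [ 0.6  -0.36  2.07 -0.55  1.32 -0.16] [0.435 0.122 0.363]
[0.51, -0.1, 0.28] [ 0.34 -0.24  1.98 -0.56  1.41  0.06] [0.47  0.004 0.363]
[0.5, -0.2, 0.28] [ 0.13 -0.09  1.86 -0.55  1.47  0.21] [ 0.5   -0.088  0.363]
[0.49, -0.25, 0.2] [-0.01 -0.1   1.98 -0.52  1.29  0.15] [ 0.49  -0.143  0.288]
[0.49, -0.26, 0.15] [-0.2  -0.08  1.97 -0.32  1.21 -0.09] [ 0.49  -0.172  0.258]
[0.49, -0.28, 0.13] [-0.62  0.08  1.77  0.16  1.4  -0.66] [ 0.49  -0.255  0.267]
[0.49, -0.285, 0.13] [-0.91  0.48  1.47  0.48  1.84 -0.93] [ 0.49  -0.341  0.257]
[0.49, -0.285, 0.13] [-0.96  0.63  1.37  0.56  1.98 -0.96] [ 0.49  -0.365  0.243]
```

```bash
cat > pour.py <<'E'
from h import *
T=-np.pi/2
for l,y,p,r in (([.50,.30,.26],JY,-.55,.12),([.50,.20,.28],-.3,-.55,.2),([.52,.05,.28],-.7,-.55,.2),([.51,-.1,.28],-1.2,-.55,.2),([.5,-.2,.28],T,-.55,.2),([.49,-.27,.21],T,-.5,.15)):
    go(l,y,p,r)
print(st())
c=cams.capture('scene');crop(c,200,60,340,240,'pics/carry.png',3.3)
for l,p,r in (([.49,-.29,.18],-.2,.1),([.49,-.295,.15],.1,.06),([.49,-.295,.125],.5,.1),([.49,-.295,.12],.9,.1)):
    go(l,T,p,r)
manip.dwell(.7);print(st())
c=cams.capture('scene');crop(c,200,60,340,240,'pics/poured.png',3.3)
go([.49,-.29,.17],T,.3,.15);go([.49,-.24,.24],T,0,.2)
manip.dwell(.1)
c=cams.capture('top');crop(c,370,150,490,260,'pics/t_poured.png',5);print(st())
E
python3 pour.py; python3 -c "
import cv2,numpy as np
a=cv2.imread('pics/carry.png');b=cv2.imread('pics/poured.png');cv2.imwrite('pics/cp.png',cv2.resize(np.hstack([a,b]),(800,514)))"
```

```text
t=28.3 p=[ 0.49  -0.162  0.299] F=[-0.2 -0.8 -2.9] w=0.0176
t=32.1 p=[ 0.49  -0.364  0.241] F=[ 0.   0.2 -1.7] w=0.0177
t=33.9 p=[ 0.489 -0.189  0.367] F=[ 0.2 -0.1 -2. ] w=0.0174
```

View pics/cp.png

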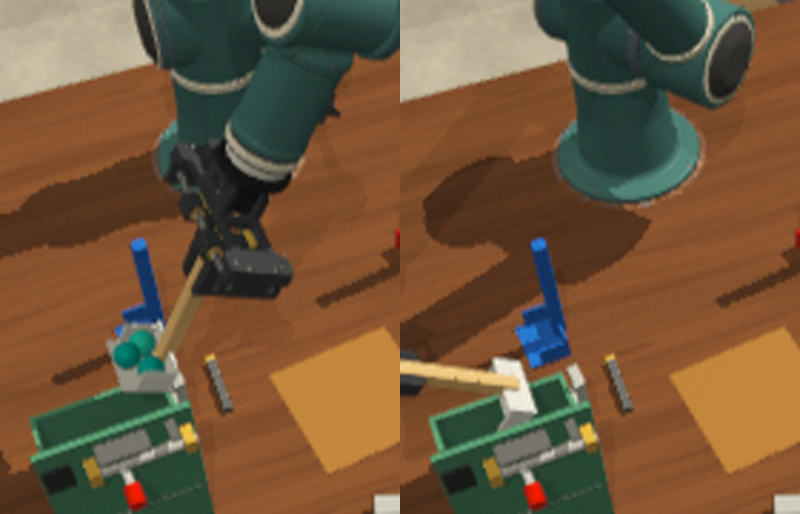

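View pics/t_poured.png

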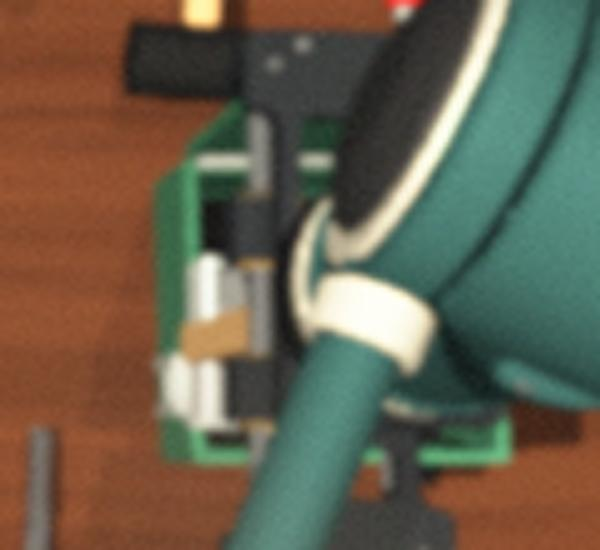

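```bash
python3 - <<'E'
from h import *
for l,y,p in (([.5,-.15,.26],-1.2,0),([.52,.05,.26],-.6,0),([.5,.2,.24],-.2,.1)): go(l,y,p,.3)
c=cams.capture('top');crop(c,180,170,490,270,'pics/ta.png',2.55)
p=jar(-.008,0.002,.17);go(p,JY,.2,.25)
jgo(-.008,.06,.2,.15,.002)
c=cams.capture('scene');crop(c,340,100,440,220,'pics/sa.png',5);print(st())
E
```

```text
t=37.3 p=[0.445 0.291 0.198] F=[ 0.5  0.9 -0.8] w=0.0175
```

View pics/ta.png

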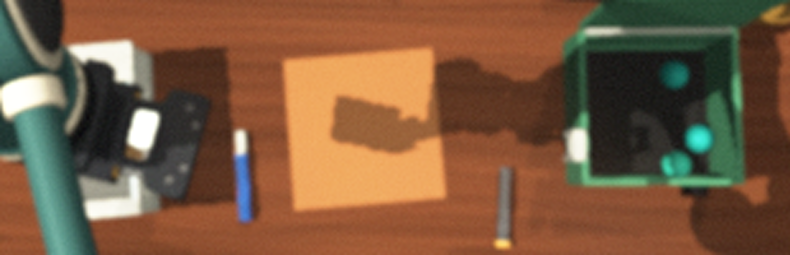

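View pics/sa.png

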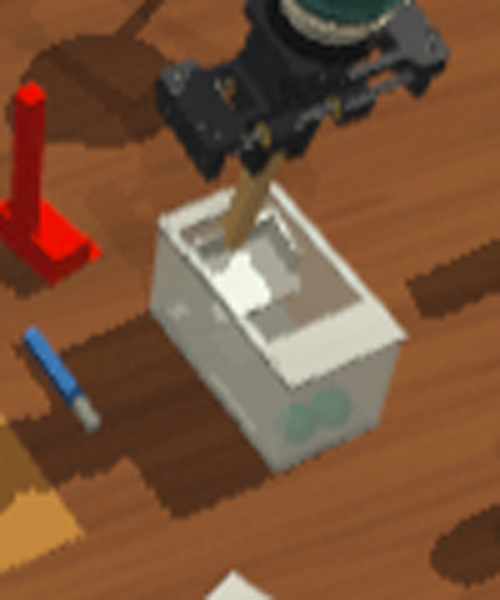

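```bash
python3 - <<'E'
from h import *
jgo(-.015,.025,.2,.1,.002)
jgo(-.008,.009,.22,.06,.002);print(st())
for x in (.01,.03,.045): jgo(x,zf(x),pit(x),.06,.002)
print(st())
x=advance(.05,.084,dx=.004,fmax=7);print(x,st())
c=cams.capture('scene');crop(c,340,100,440,220,'pics/sb.png',5);print(st())
E
```

```text
t=38.2 p=[0.447 0.291 0.146] F=[-0.  -0.8 -2. ] w=0.0177
t=39.1 p=[0.473 0.294 0.137] F=[ 0.7 -0.4 -1.8] w=0.0177
0.05 [-0.2  0.1  2.7]
0.054 [-1.3  0.5  3.3]
0.058 [-1.1  0.9  4.8]
0.062 [-0.7 -0.3  5.3]
0.066 [-0.3  0.   5.7]
0.07 [-3.4 -0.8  7.2]
0.074 [-4.8 -0.9  8.3]
0.078 [-4.  -0.6  8. ]
0.082 [-2.8 -0.3  8.4]
0.08200000000000003 t=41.4 p=[0.509 0.298 0.137] F=[-2.8 -0.3  8.4] w=0.0173
t=41.5 p=[0.509 0.298 0.137] F=[-3.2 -0.3  8.4] w=0.0175
```

View pics/sb.png

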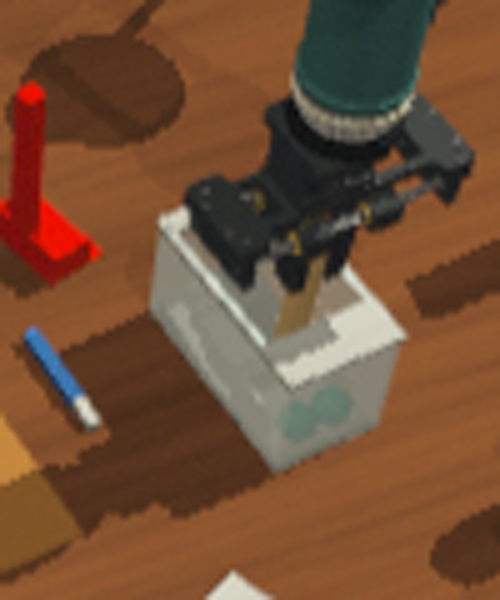

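```bash
python3 - <<'E'
from h import *
for th in(.1,.2,.3,.4):
    rgo(.027-.004*th/.4,.0085,th);print(st())
manip.dwell(.2)
rgo(.01,.035,.4);rgo(-.012,.042,.5);print(st())
c=cams.capture('scene');crop(c,340,60,440,200,'pics/sc.png',4.2)
rgo(-.018,.15,.55,.1);print(st())
c=cams.capture('scene');crop(c,340,60,440,200,'pics/sd.png',4.2)
c=cams.capture('top');crop(c,180,170,260,270,'pics/td.png',5.8)
E
```

```text
t=42.0 p=[0.491 0.296 0.136] F=[-0.4  0.6 -2.1] w=0.0176
t=42.4 p=[0.479 0.295 0.135] F=[-0.6  0.4 -2.4] w=0.0180
t=42.8 p=[0.465 0.293 0.133] F=[-0.  -0.2 -3.2] w=0.0177
t=43.2 p=[0.452 0.292 0.128] F=[-0.7  0.4 -2.2] w=0.0175
t=45.0 p=[0.406 0.287 0.156] F=[-0.9 -0.5 -3.3] w=0.0176
t=46.3 p=[0.394 0.285 0.26 ] F=[-0.5 -0.1 -2.8] w=0.0177
```

View pics/sd.png

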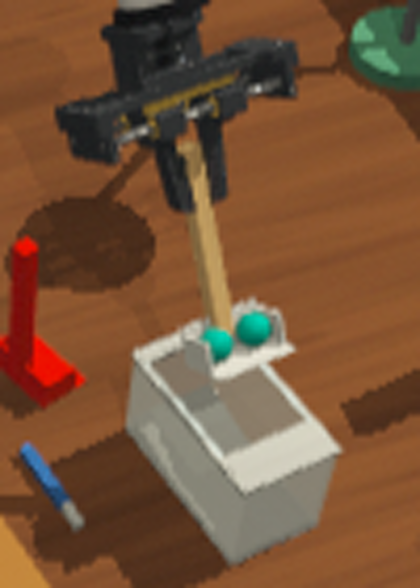

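View pics/td.png

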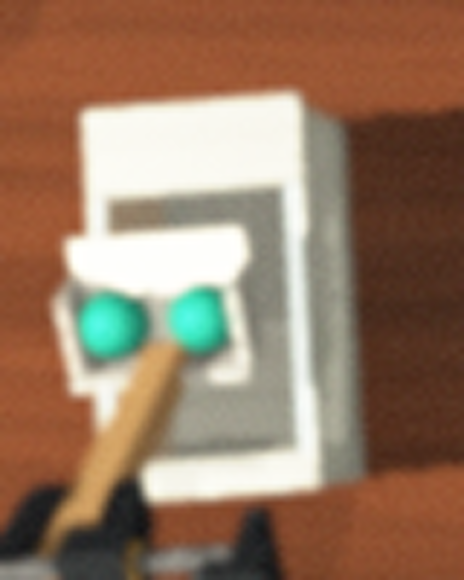

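```bash
python3 pour.py; python3 - <<'E'
from h import *
for l,y,p in (([.5,-.15,.26],-1.2,0),([.52,.03,.2],.1,0)): go(l,y,p,.25)
m=np.array([.493,.012]);yw=.1
lip=np.array([m[0]+.027*np.cos(yw),m[1]+.027*np.sin(yw),.0])
go(lip+[0,0,.06],yw,0,.2);manip.dwell(.2);print(st())
c=cams.capture('scene');crop(c,260,100,400,230,'pics/sf.png',5)
c=cams.capture('top');crop(c,370,150,490,260,'pics/tf.png',5)
for z in np.arange(.012,-.006,-.0015):
    go(lip+[0,0,z],yw,0,.03)
    F=manip.state()['contact_force'];print(round(z,4),np.round(F,1))
    if F[2]>2: break
E
```

```text
t=50.7 p=[ 0.49  -0.162  0.299] F=[-0.3  0.1 -2.2] w=0.0174
t=54.5 p=[ 0.49  -0.364  0.241] F=[ 0.3  0.4 -2.4] w=0.0174
t=56.2 p=[ 0.489 -0.189  0.367] F=[-0.4 -0.4 -2.3] w=0.0176
t=59.2 p=[0.469 0.01  0.191] F=[ 0.1 -0.6 -1.4] w=0.0173
0.012 [-0.2 -0.7 -2.2]
0.0105 [ 0.3  0.6 -2. ]
0.009 [-0.2 -1.2 -2.1]
0.0075 [ 0.1 -0.2 -1.7]
0.006 [-0.4  0.7 -2.1]
0.0045 [-0.3  0.2 -2.4]
0.003 [ 0.2 -0.4 -2.7]
0.0015 [ 0.5 -0.2 -2.1]
0.0 [-3.   1.2  6.7]
```

View pics/tf.png

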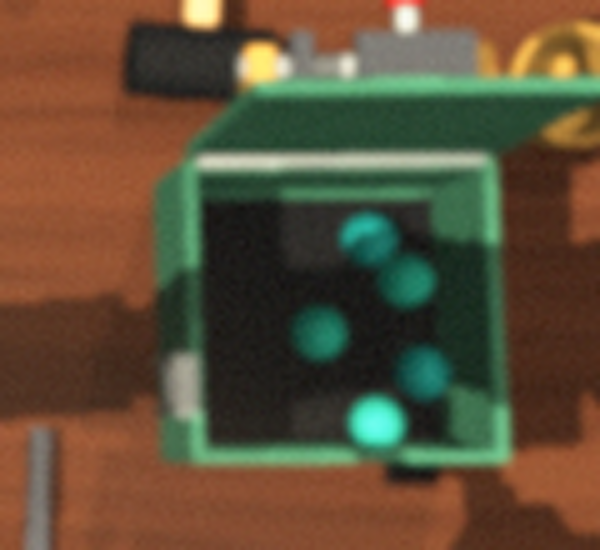

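View pics/sf.png

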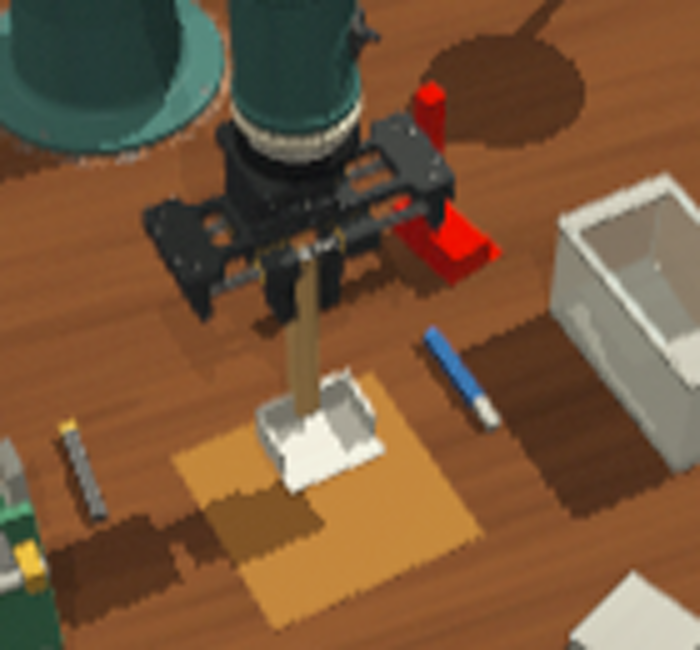

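```bash
cat >> h.py <<'E'
TUM=np.array([.518,-.296]);TY=.025
def tum(x,y,z=0):
    c_,s_=np.cos(TY),np.sin(TY); return np.array([TUM[0]+c_*x-s_*y,TUM[1]+s_*x+c_*y,z])
def rdown(jaw): # 'x' or 'y' : jaw axis along tumbler axis
    return pose([0,0,0],TY-(np.pi/2 if jaw=='x' else 0),0)[1]
E
python3 - <<'E'
from h import *
manip.set_gripper(.06,force=20);manip.dwell(.2);print(st())
p=manip.state()['tool_pos'].copy();manip.move_linear(p+[0,0,.12],rate=.12);manip.move_linear(p+[0,0,.28],rate=.3)
manip.set_gripper(0.0)
manip.move_pose(tum(.135,-.068,.40),rdown('x'));print(st())
c=cams.capture('scene');crop(c,180,130,360,265,'pics/sg.png',4.4)
E
```

```text
t=64.0 p=[0.468 0.009 0.129] F=[ 0.7  0.1 -0.8] w=0.0601
t=68.4 p=[ 0.655 -0.36   0.401] F=[ 0.9 -0.6  0.2] w=0.0004
```

View pics/sg.png

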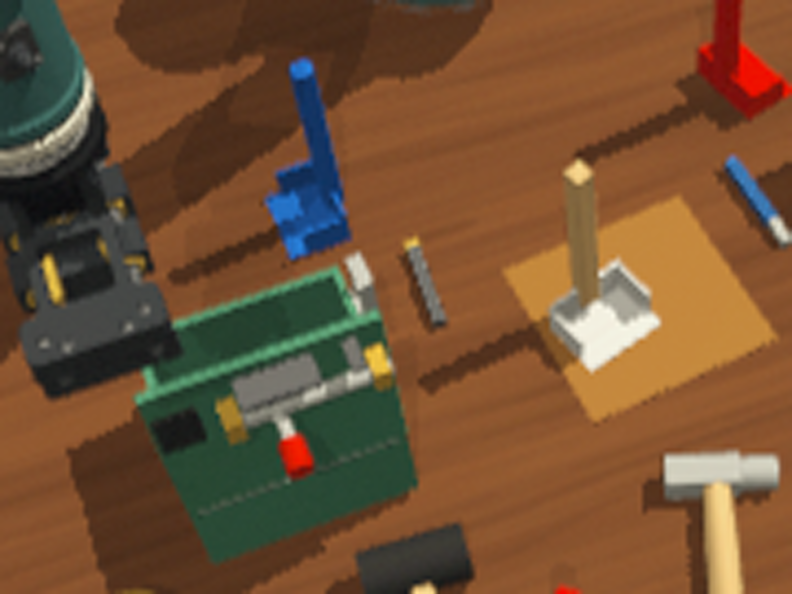

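```bash
cat > lid.py <<'E'
from h import *
Y=-.068
manip.move_linear(tum(.135,Y,.22),rate=.15);print(st())
hz=.1;r=.115
for th in np.arange(1.60,-.01,-.1):
    d=np.array([-np.cos(th),np.sin(th)]);n=np.array([np.sin(th),np.cos(th)])
    q=np.array([.08,hz])+r*d+.009*n+[.0175,0]
    manip.move_linear(tum(q[0],Y,q[1]),rate=.08)
    F=manip.state()['contact_force'];print(round(th,2),np.round(F,1))
    if np.linalg.norm(F)>25: print('stop');break
print(st())
c=cams.capture('scene');crop(c,180,130,320,265,'pics/sh.png',4.4)
E
python3 lid.py
```

```text
t=69.8 p=[ 0.655 -0.361  0.222] F=[-0.4  0.2  0.2] w=0.0003
1.6 [ 0.4 -0.4 -0.6]
1.5 [0.5 0.6 0.6]
1.4 [-0.4  0.5 -0.3]
1.3 [-0.7  0.2 -0.6]
1.2 [-0.6  0.3  0.5]
1.1 [-0.1  0.5  0.2]
1.0 [ 0.1  0.5 -0.9]
0.9 [-0.   0.3 -0.7]
0.8 [-0.3  0.1  0.8]
0.7 [0.  0.3 0.3]
0.6 [ 0.3  0.1 -0.5]
0.5 [-0.3  0.1  0.5]
0.4 [ 0.   0.2 -0.1]
0.3 [ 0.6  0.3 -0.2]
0.2 [ 0.2 -0.1 -0.2]
0.1 [ 0.5 -0.1 -0.7]
-0.0 [ 0.2 -1.   0.6]
t=74.9 p=[ 0.502 -0.365  0.109] F=[ 0.2 -1.   0.6] w=0.0004
```

View pics/sh.png

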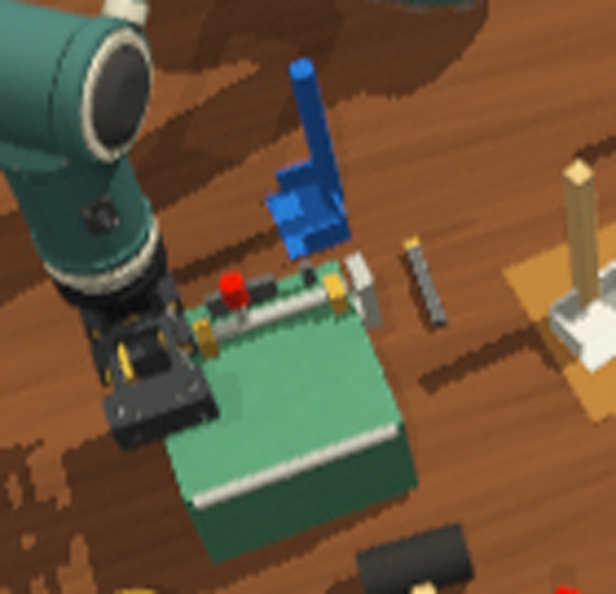

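```bash
python3 - <<'E'
from h import *
p=manip.state()['tool_pos'].copy()
for k in range(10):
    p[2]-=.002;manip.move_linear(p,rate=.03);F=manip.state()['contact_force'];print(round(p[2],4),np.round(F,1))
    if F[2]>10:break
p[2]+=.1;manip.move_linear(p,rate=.2)
manip.move_linear(p+[0,-.1,.1],rate=.3)
c=cams.capture('scene');crop(c,190,150,300,250,'pics/si.png',6)
P=cloud(c);np.save('Ps.npy',P);t=cams.capture('top');crop(t,370,150,490,260,'pics/ti.png',5)
hs=cv2.cvtColor(c['image'],cv2.COLOR_BGR2HSV);m=((hs[...,0]<8)|(hs[...,0]>172))&(hs[...,1]>150)&(hs[...,2]>100)&(P[...,2]>.13)&(abs(P[...,0]-.5)<.12)&(abs(P[...,1]+.3)<.1)
print('knob',m.sum(),np.median(P[m],0),P[m].min(0),P[m].max(0));v,u=np.where(m);print(u.mean(),v.mean(),pix2z(c,u.mean(),v.mean(),.162))
g=(hs[...,0]>60)&(hs[...,0]<95)&(hs[...,1]>60)&(P[...,2]>.09)&(abs(P[...,0]-.55)<.045)&(abs(P[...,1]+.296)<.06)
print('lid plane',np.linalg.lstsq(np.c_[P[g][:,:2]-TUM,np.ones(g.sum())],P[g][:,2],rcond=None)[0])
print(st())
E
```

```text
0.1069 [-3.5  2.3 11.3]
knob 38 [ 0.4848019  -0.29580932  0.17122846] [ 0.47230098 -0.30412928  0.15311176] [ 0.49006337 -0.2884323   0.17688935]
232.60526315789474 195.68421052631578 [ 0.47773342 -0.29623677  0.162     ]
lid plane [0.00215237 0.00136324 0.10731458]
t=76.6 p=[ 0.502 -0.462  0.303] F=[ 0.5 -0.  -0.6] w=0.0004
```

View pics/si.png

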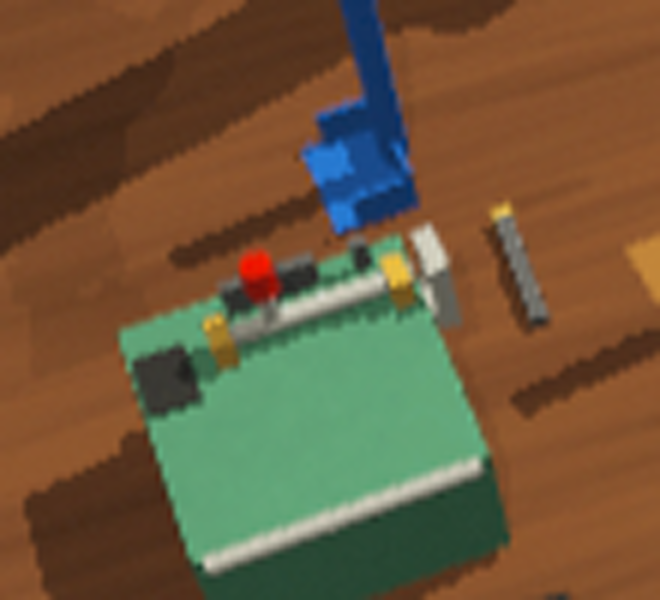

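View pics/ti.png

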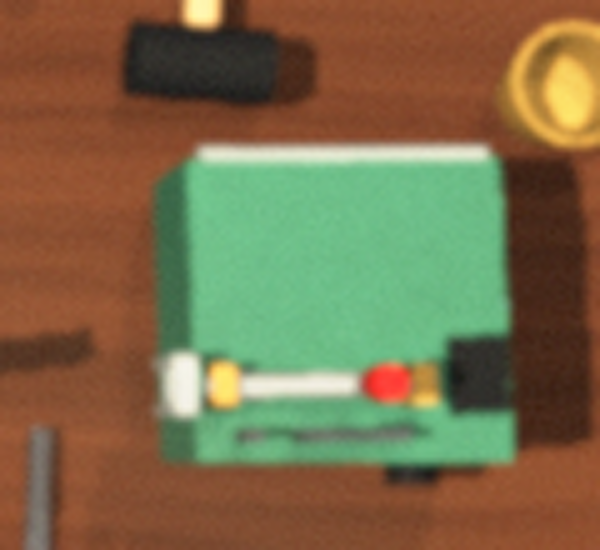

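```bash
python3 - <<'E'
from h import *
P=np.load('Ps.npy')
c=cams.capture('top');Q=cloud(c)
for n,A in(('s',P),('t',Q)):
    d=A[...,:2]-TUM;cc,ss=np.cos(TY),np.sin(TY);x=cc*d[...,0]+ss*d[...,1];y=-ss*d[...,0]+cc*d[...,1]
    for lo in np.arange(-.08,.1,.01):
        m=(abs(x+.04)<.015)&(y>=lo)&(y<lo+.01)&(A[...,2]>.09)
        m2=(abs(x+.067)<.01)&(y>=lo)&(y<lo+.01)&(A[...,2]>.09)
        print(n,round(lo,2),m.sum(),np.round(A[m][:,2].max(),3) if m.any() else '',np.round(A[m2][:,2].max(),3) if m2.any() else '')
E
```

```text
s -0.08 80 0.672 0.113
s -0.07 77 0.674 0.673
s -0.06 59 0.673 0.677
s -0.05 29 0.671 0.689
s -0.04 25 0.134 0.701
s -0.03 28 0.131 0.708
s -0.02 23 0.133 0.133
s -0.01 47 0.177 0.116
s -0.0 48 0.176 0.12
s 0.01 24 0.129 0.133
s 0.02 23 0.128 0.135
s 0.03 24 0.129 0.132
s 0.04 25 0.13 0.111
s 0.05 24 0.128 0.133
s 0.06 26 0.133 0.131
s 0.07 27 0.132 0.11
s 0.08 29 0.14 0.111
s 0.09 23 0.139 
t -0.08 65 0.664 0.112
t -0.07 169 0.673 0.672
t -0.06 163 0.673 0.677
t -0.05 69 0.67 0.68
t -0.04 27 0.133 0.7
t -0.03 57 0.136 0.701
t -0.02 18 0.127 0.135
t -0.01 35 0.176 0.135
t -0.0 80 0.177 0.134
t 0.01 55 0.175 0.135
t 0.02 48 0.131 0.134
t 0.03 46 0.131 0.133
t 0.04 46 0.129 0.11
t 0.05 46 0.131 0.135
t 0.06 39 0.131 0.132
t 0.07 56 0.133 0.114
t 0.08 25 0.138 0.111
t 0.09 63 0.141
```

```bash
python3 - <<'E'
from h import *
o=rdown('x')
manip.move_linear(tum(-.04,-.05,.26),rate=.3,rot=o)
manip.move_linear(tum(-.04,-.05,.144),rate=.2);print(st())
for y in np.arange(-.03,.031,.004):
    manip.move_linear(tum(-.04,y,.144),rate=.06);F=manip.state()['contact_force'];print(round(y,3),np.round(F,1))
    if F[1]<-10:break
manip.dwell(.3);print(st())
manip.move_linear(tum(-.04,y-.006,.144),rate=.1)
manip.move_linear(tum(-.04,-.08,.30),rate=.3)
t=cams.capture('top');crop(t,370,150,490,260,'pics/tj.png',5)
c=cams.capture('scene');P=cloud(c)
hs=cv2.cvtColor(c['image'],cv2.COLOR_BGR2HSV);m=((hs[...,0]<8)|(hs[...,0]>172))&(hs[...,1]>150)&(hs[...,2]>100)&(P[...,2]>.13)&(abs(P[...,0]-.5)<.12)&(abs(P[...,1]+.28)<.1)
v,u=np.where(m);print(m.sum(),pix2z(c,u.mean(),v.mean(),.162),tum(-.04,.042))
E
```

```text
t=78.0 p=[ 0.48  -0.348  0.145] F=[ 0.8 -0.3  0.5] w=0.0004
-0.03 [-0.6 -0.7  0.1]
-0.026 [ 0.4  0.1 -0.6]
-0.022 [ 1.2 -0.1 -0.1]
-0.018 [0.9 0.5 1.1]
-0.014 [-0.7 -0.5 -0.1]
-0.01 [-0.4 -0.8  0.2]
-0.006 [ 0.1 -0.7  0.2]
-0.002 [ 0.3 -0.4  0.2]
0.002 [0.6 0.4 0.3]
0.006 [ 0.8  0.2 -0.1]
0.01 [-0.5 -0.6 -0.1]
0.014 [-0.  -0.1  0.8]
0.018 [-0.4 -0.6  0.3]
0.022 [ 0.1  0.1 -0.9]
0.026 [-0.8 -0.8  0.3]
0.03 [ -0.7 -12.2  -4.8]
t=82.5 p=[ 0.478 -0.27   0.144] F=[ -0.7 -11.7  -4.3] w=0.0002
41 [ 0.47694213 -0.254274    0.162     ] [ 0.47696261 -0.25501302  0.        ]
```

View pics/tj.png

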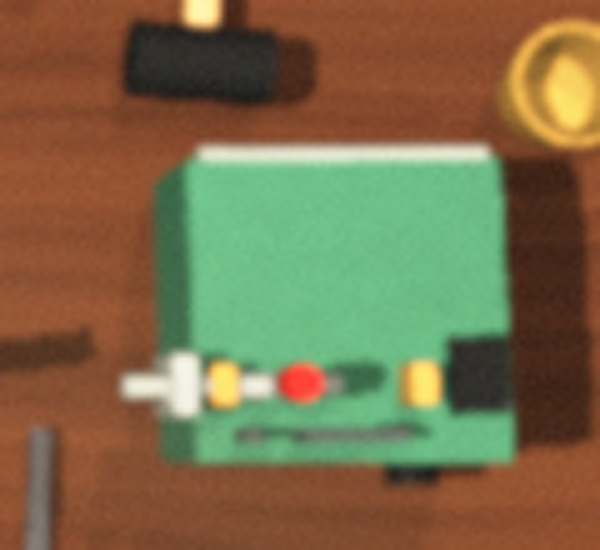

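```bash
python3 - <<'E'
from h import *
o=rdown('x');Y=.042;X=-.04
manip.move_linear(tum(X+.06,Y,.28),rate=.3,rot=o)
manip.move_linear(tum(X+.045,Y,.160),rate=.2);print(st())
for f in np.arange(0,1.01,.1):
    q=np.array([X,.122])+.045*np.array([-np.sin(f),np.cos(f)])+.006*np.array([np.cos(f),np.sin(f)])+[.0175,0]
    q[1]=min(q[1],.160)
    manip.move_linear(tum(q[0],Y,q[1]),rate=.05);F=manip.state()['contact_force'];print(round(f,2),np.round(q,3),np.round(F,1))
    if np.linalg.norm(F)>15:break
p=manip.state()['tool_pos'];manip.move_linear(p+[0,0,.05],rate=.2)
manip.move_linear(tum(X-.052,Y,.21),rate=.2)
c=cams.capture('scene');crop(c,190,150,300,250,'pics/sk.png',6)
for z in np.arange(.17,.127,-.004):
    manip.move_linear(tum(X-.052,Y,z),rate=.05);F=manip.state()['contact_force'];print(round(z,3),np.round(F,1))
    if F[2]>8:break
manip.dwell(.3);p=manip.state()['tool_pos'];print(st())
manip.move_linear(p+[0,0,.12],rate=.2);manip.move_linear(tum(-.04,-.2,.35),rate=.3)
c=cams.capture('scene');crop(c,190,150,300,250,'pics/sl.png',6)
t=cams.capture('top');crop(t,370,150,490,260,'pics/tl.png',5)
E
```

```text
t=85.0 p=[ 0.522 -0.255  0.161] F=[ 0.4  1.7 -0.2] w=0.0004
0.0 [-0.016  0.16 ] [ 0.5 -0.3  0.5]
0.1 [-0.021  0.16 ] [-0.3 -0.1  0.3]
0.2 [-0.026  0.16 ] [-0.7 -0.4  0.6]
0.3 [-0.03  0.16] [-0.2  0.9 -0.2]
0.4 [-0.034  0.16 ] [-0.4  0.6  0.6]
0.5 [-0.039  0.16 ] [-0.2  0.   0.6]
0.6 [-0.043  0.16 ] [-0.3  0.6  0.4]
0.7 [-0.047  0.16 ] [-0.7  0.3  0. ]
0.8 [-0.051  0.158] [-0.3 -0.6  0.4]
0.9 [-0.054  0.155] [-0.3  0.2 -0.3]
1.0 [-0.057  0.151] [-0.1  1.  -0.3]
0.17 [ 1.6 -0.7 -0. ]
0.166 [ 0.1 -0.5 -0.3]
0.162 [0.3 0.4 0.3]
0.158 [ 0.2  0.4 -0.8]
0.154 [-0.8 -0.5  0.5]
0.15 [-8.3 -0.7  5. ]
0.146 [-13.6  -2.4   7.1]
0.142 [-19.6  -2.5   7.8]
0.138 [-22.5  -4.1   7.2]
0.134 [-23.9  -5.2   4.7]
0.13 [-24.5  -4.1   8.3]
t=92.6 p=[ 0.416 -0.256  0.128] F=[-25.3  -4.9   8.3] w=0.0007
```

View pics/sl.png

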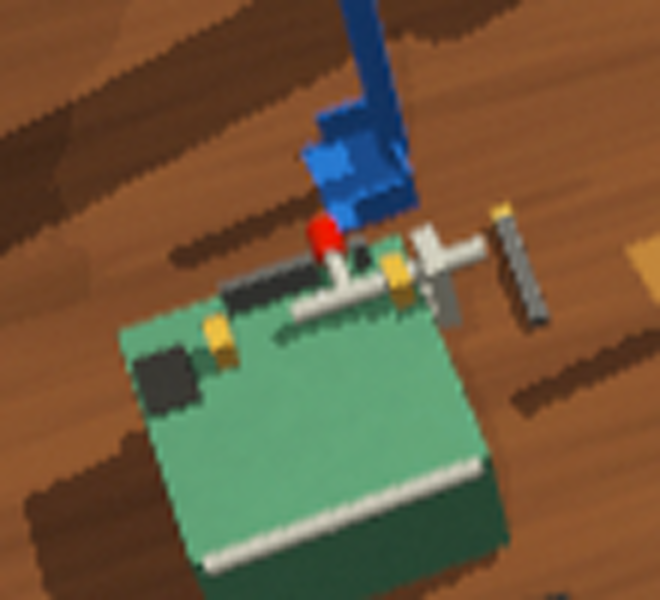

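View pics/tl.png

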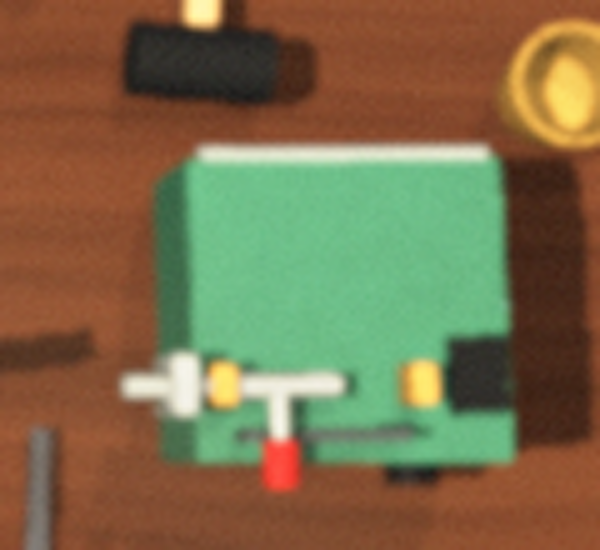

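```bash
python3 - <<'E'
from h import *
def knob():
  for n in('scene','top'):
    c=cams.capture(n);P=cloud(c)
    hs=cv2.cvtColor(c['image'],cv2.COLOR_BGR2HSV);m=((hs[...,0]<8)|(hs[...,0]>172))&(hs[...,1]>150)&(hs[...,2]>100)&(P[...,2]>.1)&(abs(P[...,0]-.45)<.12)&(abs(P[...,1]+.28)<.1)
    print(n,m.sum(),np.median(P[m],0),P[m].min(0),P[m].max(0))
knob()
o=rdown('y');Y=.042;X=-.04
manip.move_linear(tum(X-.044,Y,.25),rate=.3,rot=o)
for z in np.r_[.17,.16,np.arange(.152,.1285,-.003)]:
    manip.move_linear(tum(X-.044,Y,z),rate=.05);F=manip.state()['contact_force'];print(round(z,3),np.round(F,1))
    if F[2]>14 or abs(F[0])>15:break
manip.dwell(.3);p=manip.state()['tool_pos'];print(st())
manip.move_linear(p+[0,0,.12],rate=.2);manip.move_linear(tum(-.04,-.2,.35),rate=.3)
knob()
c=cams.capture('scene');crop(c,190,150,300,250,'pics/sm.png',6)
t=cams.capture('top');crop(t,370,150,490,260,'pics/tm.png',5)
E
```

```text
scene 32 [ 0.43969474 -0.25627551  0.12767339] [ 0.42496909 -0.26398237  0.12249637] [ 0.45015472 -0.24740907  0.13341772]
top 59 [ 0.43740039 -0.25337233  0.12925903] [ 0.42711918 -0.268305    0.10376472] [ 0.44799461 -0.24528721  0.13234206]
0.17 [-0.2 -0.1 -0. ]
0.16 [0.3 0.  0. ]
0.152 [-0.5 -0.2 -0.4]
0.149 [-0.3  0.5 -1.2]
0.146 [-0.1 -0.5 -0.6]
0.143 [0.5 0.2 0.7]
0.14 [ 1.4 -0.7 -0.4]
0.137 [-0.2  0.1 -0.6]
0.134 [-0.2 -0.8  0.1]
0.131 [-1.3  0.9  3.5]
t=100.8 p=[ 0.433 -0.256  0.132] F=[-0.1 -0.1  5.4] w=0.0002
scene 31 [ 0.43999551 -0.25669317  0.1281763 ] [ 0.42312963 -0.26398607  0.1188306 ] [ 0.4519512  -0.24723453  0.1347117 ]
top 58 [ 0.43736709 -0.25222156  0.12919778] [ 0.42712977 -0.26754685  0.1067459 ] [ 0.44801809 -0.24438642  0.13466351]
```

View pics/sm.png

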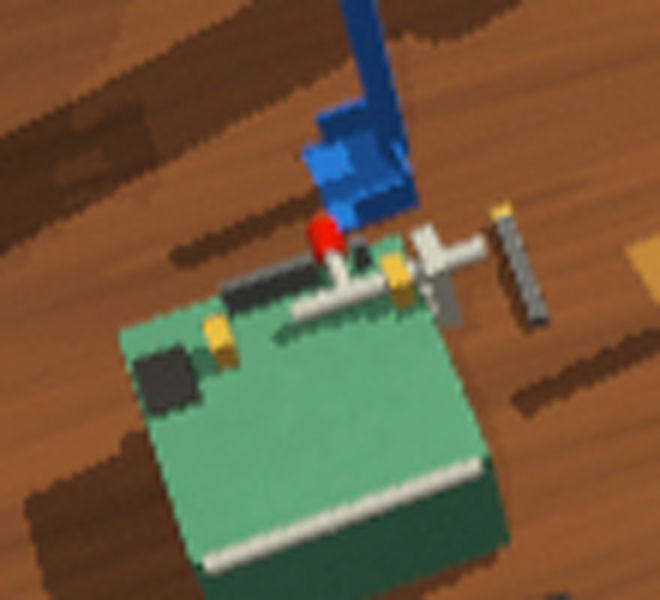

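View pics/tm.png

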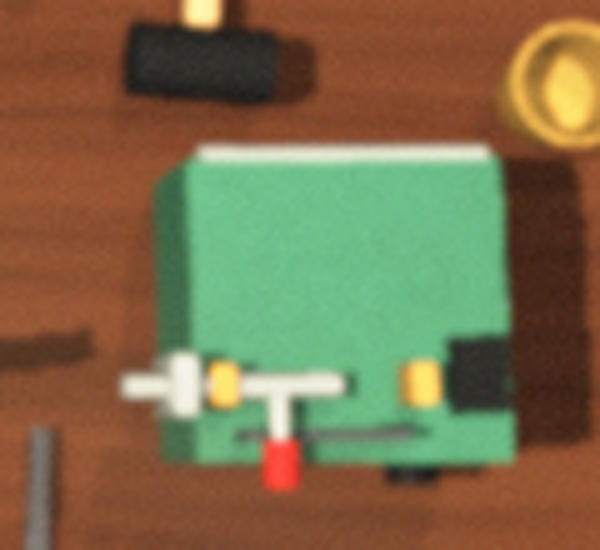

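```bash
python3 - <<'E'
from h import *
c=cams.capture('scene');cv2.imwrite('pics/fin_s.png',c['image']);P=cloud(c)
hs=cv2.cvtColor(c['image'],cv2.COLOR_BGR2HSV)
g=(hs[...,0]>60)&(hs[...,0]<95)&(hs[...,1]>60)&(P[...,2]>.09)&(abs(P[...,0]-.55)<.045)&(abs(P[...,1]+.296)<.06)
print('lid plane',np.linalg.lstsq(np.c_[P[g][:,:2]-TUM,np.ones(g.sum())],P[g][:,2],rcond=None)[0])
t=cams.capture('top');cv2.imwrite('pics/fin_t.png',t['image']);Q=cloud(t)
w=(abs(Q[...,0]-.49)<.1)&(abs(Q[...,1])<.1)&(Q[...,2]>.15);print('handle top',w.sum(),np.median(Q[w],0))
h2=cv2.cvtColor(t['image'],cv2.COLOR_BGR2HSV)
m=(abs(Q[...,0]-.493)<.08)&(abs(Q[...,1]-.01)<.08)&(h2[...,1]<70)&(h2[...,2]>90)&(Q[...,2]<.05)
print('bowl',cv2.minAreaRect(Q[m][:,:2].astype(np.float32)));print(st())
E
```

```text
lid plane [ 0.0046555  -0.00184924  0.10722156]
handle top 1075 [ 0.4370089  -0.0070419   1.11739125]
bowl ((0.505297064781189, -0.02196526527404785), (0.05782041326165199, 0.07988687604665756), 18.218286514282227)
t=102.8 p=[ 0.483 -0.496  0.35 ] F=[-0.5 -0.9  0.2] w=0.0003
```

View pics/fin_s.png

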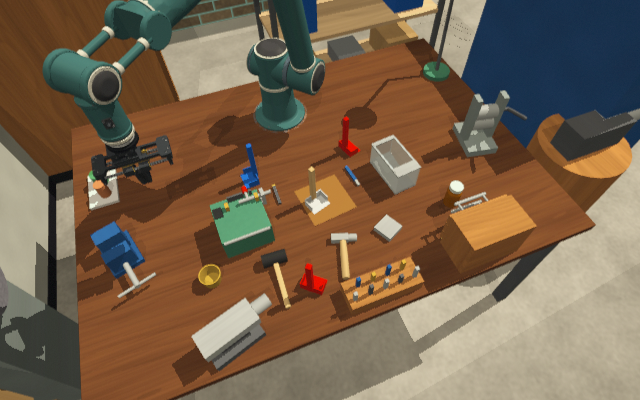

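View pics/fin_t.png

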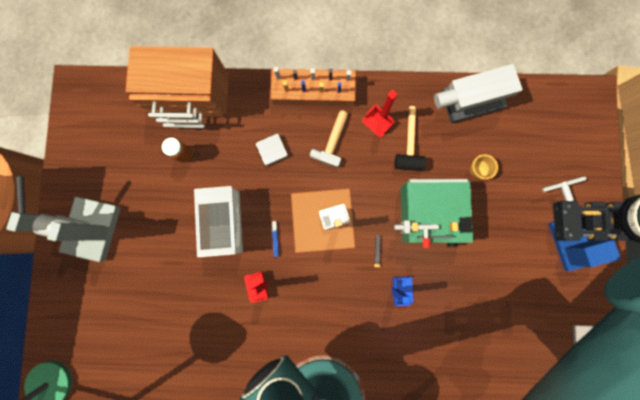

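```bash
python3 -c "
from cell import order,manip
order.close_job();print(manip.state()['clock'])"
```

```text
the job is handed in; nothing more can be done
the job is handed in; nothing more can be done
```

The job is handed in. The last clock I read was 102.8 s of the 210 s allowed. No verdict was given, so this rests on my own camera and force checks.

- **Beads:** Five beads were present. I scooped three on the first trip and two on the second. The top picture showed all five in the tumbler and the canister empty, and no finger came near a bead.
- **Lid:** It is shut. The last fit of its top face showed a slope under 0.01, against the 0.06 rad limit.
- **Bolt:** I pushed it across with the handle up until it stopped. The camera put the knob within 1 mm of the fully-across position, and the rod shows through the keeper.
- **Handle:** The knob is in the notch and its top reads 0.129 m high. About 0.131 m is expected when fully down. My first press went in partly from the side with about 25 N, so I pressed again from straight above. That changed nothing, as the handle was already down.
- **Scoop:** I left it on the mat. It was then shifted, apparently the knock you mentioned. At the last check its bowl centre was about 12 mm and 34 mm from the mat's centre, inside the 70 mm limit. It looked upright, so I left it. My numeric check of the handle top failed because it picked up bad points, so "upright" is judged from the pictures alone.
- **Bystanders:** I compared them by eye with the starting pictures and saw no movement.

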